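Knock a stuck carbon pellet out of its die with a mallet

ROBOT

A 7-joint arm with a two-finger parallel gripper is mounted at the origin on the work surface; the furniture and walls round the work are solid. World frame = base frame: x ahead of the robot, y to its left, z up, the work surface at z = 0. Lengths are in m, angles in rad, forces in N, time in s.
With the tool pointing down it reaches from about 0.425 to 0.925 m from the base axis. Payload 6.8 kg.
Tool frame: the origin (TCP) lies on the centre line of the jaws, within the pads' length; the fingertips stand 25 mm ahead of it and the grasp point (between the pads) lies 6 mm ahead of it; z points along the fingers, y is the direction in which the jaws open and shut (so a half turn about z gives the same grasp; the last joint's range is limited). The gripper opens to 85 mm and grips with 20 to 120 N. Pads are 22 mm wide; open, the fingers measure 114 mm over their backs; the gripper's body (76 mm by 85 mm) begins 54 mm behind the grasp point. The pads swing forward as they close: fully open they stand 13 mm farther back than shut.
Start: joints at [1.021, 0.477, 0.022, 1.555, -0.011, 1.109, -0.083], TCP at [0.289, -0.61, 0.256] pointing down, gripper open.
Joint ranges: [-2.96, 2.96], [-0.34, 2.1], [-1.41, 1.46], [0.24, 2.44], [-1.37, 4.51], [0.17, 1.92], [-2.96, 2.96]. Speed limits (rad/s): [2.39, 2.39, 3.14, 3.14, 3.14, 3.14, 3.14].

INTERFACE

Orientations are given as a rotation vector (axis times angle).
In Python, from rig import observe, get_image, camera_params, close_job gives the robot as it stands.
- The arm moves only by the tool move_arm, never from a script. Its argument "plan" is a list of rows, each an object of numbers: "wx", "wy", "wz": the turn, a rotation vector about the world's x, y, z in rad; "dx", "dy", "dz": the shift along the world's x, y, z in m; "claw": the gripper command: -1 is fully open, 1 is shut, values between are in proportion. In form: [{"wx": .., "wy": .., "wz": .., "dx": .., "dy": .., "dz": .., "claw": ..}, ...]. A call has exactly 5 rows; each row shifts and turns the commanded pose from where the row before left it; what a row does not reach is not made up. A row lasts 1/12 s, in which the tool goes at most 41.7 mm and 7.16 degrees, less where a joint would pass 70% of its speed; a pose out of reach is approached as far as the arm can. A call is refused whole if a number of a shift passes 0.0417 or a number of a turn 0.125, either way. A call with a gripper value outside its range is refused whole. The fingers move at their own pace and stop on an object; "newtons" is the grip in N (left out, the last holds). Time passes only in rows, so rows that do not move let the fingers close, or fill a call up. It gives the time, the measured TCP pose, the force and the opening at its end, in the units of the state.
- observe(): the state, without advancing time (a new reading comes with each control period).
- get_image(name): name is "scene" or "top" or "wrist"; returns (picture, depth): 384x512x3 uint8, blue, green, red; 384x512 float32, m along the optical axis (not along the pixel's ray), 0 where there is no reading.
- camera_params(name): a dict with "intrinsics" (3x3 intrinsics, pixels), "world_to_cam" (4x4, takes a point from world to camera coordinates); the wrist camera has in their place "T_tool_cam" (4x4, takes a point from camera to tool coordinates, whose origin is the TCP and whose axes are the flange's). Camera axes: x right, y down, z forward; pixel columns grow to the right and rows downward; lengths in m; the calibration is good to about 2 mm. The wrist camera is an equidistant fisheye: a pixel r from the principal point sees the ray r / f radians off the axis. A picture is of the moment at which its call begins: read the wrist's pose just before it. camera_params takes no time and is no camera call.
- close_job(): hands the job in, once; it reports no verdict.
The state is a dict: "t": time; "qpos": joint angles; "dq": joint speeds; "joint_efforts": joint torques, N m; "ee_pos": TCP position; "tcp_rot": TCP orientation; "force": force on the tool from outside, world axes, zero at the start; "moment": the same for the moment, N m; "finger_gap": finger opening in m.
Only numpy, scipy, OpenCV 4.12 (cv2) and the standard library are available. Lean on these libraries where they do the work, as an engineer would, in place of code of your own. Each camera call takes 0.05 s, during which the arm holds its last target.

TASK

A pressed carbon pellet is stuck in the steel die. Take the soft-faced mallet from its rest and strike the die's sprung knock-out pin down with it, in sharp taps, until the pellet drops into the cup underneath, but never drive the pin so deep that its cap hits the die. Then put the mallet back in its rest as you found it and leave the glassware where it stands.

Things in the scene. Friction and masses are not known exactly. Their poses are not given: they have to be found in the camera images.
- die: Steel pellet die on a stand screwed to the bench. Origin: middle of the underside of the square base plate (104 x 104 x 10 mm); pin and bore on its z axis, front (wide gap between two pillars) to -x. Bolster plate 86 mm across at z = 44 to 54 mm, die body 54 mm across at z = 54 to 96 mm. The bore is 22 mm, open below.
- pin_top (a point): Middle of the slightly crowned top of the knock-out pin's round steel cap (27 mm across, 12 mm thick): 124 mm above the bench when the pin is up; moves with the pin.
- pin (a joint): How far the pin is down (m): 0 = up, 0.016 = cap on the die. A spring lifts it back (4 N plus 0.5 N per mm). Its foot meets the pellet after 1 to 4 mm and pushes it on against friction (about 6 to 13 N more); the pellet stays where it was pushed to and falls free at about 12 mm. 15 mm counts as hitting the die.
- pellet: Black carbon disc, 20 mm across, 8 mm thick; origin at its centre, z its axis. It starts stuck in the die's bore, centre 64 to 67 mm above the bench; once out it lies in the cup, centre about 18 mm above the bench.
- cup (a point): Middle of the cork floor of the white catch cup on the stand's base plate, under the bore; 13.5 mm above the bench; inside radius 24 mm, wall 8 mm high.
- rest: Blue mallet rest screwed to the bench, base 200 x 70 mm. Origin on its underside, 20 mm towards +x from the base's middle. Near its +x end a pocket for the head, near -x a fork on a post for the handle's end. The mallet lies pitched 35 degrees about the rest's y axis: the handle rises towards the rest's -x.
- rest_grip (a point): Fixed point of the rest, about 85 mm above the bench: here lies the mallet's grip point (point mallet_grip) while the mallet sits in the rest. The handle is free all round here.
- mallet: Soft-faced mallet, about 0.3 kg. Origin: centre of the head, a cylinder 33 mm across along z with flat faces (31 mm across) at z = -32 (white, downmost in the rest) and +32 mm (grey). Wooden handle along -x, from 22 to 202 mm, 24 mm wide (y), 20 mm high (z). It comes out of the pocket along its own +z; pocket walls reach up to z = -6 mm, 1 to 3 mm beside the head.
- mallet_grip (a point): Point on the mallet's handle axis 55 mm from the head's centre: a good place to grip across the handle's 24 mm width.
- beaker: Small empty glass beaker, 55 mm across, 70 mm high; origin at its underside. Bystander.
- vial: Sample vial with blue cap, 21 mm across, 51 mm high; origin at its underside. Bystander.
- vial_white: Sample vial with white cap, 21 mm across, 51 mm high; origin at its underside. Bystander.
Things that resemble listed ones, but are neither listed nor needed, are in the scene too. Of the things that look like the rest, take the one that is nearest to the robot's base at the start. What is shaped like the mallet but red is not meant.

How it is judged:
On the way, in this order (a step that is already met when the one before it is completed fails the run):
1. the mallet is lifted out of its rest (distance between mallet_grip and rest_grip above 0.06 m and height (world z) of mallet above 0.08 m), for 0.1 s.
2. the mallet strikes the pin: the pin is driven down at more than 0.08 m/s by the mallet (contact force between mallet and pin above 1 N and velocity of joint pin above 0.08 m/s).
3. the pellet has dropped out of the die into the cup (horizontal distance between pellet and cup below 0.02 m and z of pellet in the frame of die below 0.03 m), for 0.2 s.
At the end, for the whole second after the job is handed in: The pellet lies in the cup (centre within 20 mm of its middle, under 30 mm above the bench), the pin is back up (within 2 mm), and the mallet rests still in its rest as at the start: grip point within 15 mm of site rest_grip, sloping as before within 10 degrees, released (all of step 3 and value of joint pin below 0.002 m and distance between mallet_grip and rest_grip below 0.015 m and z of mallet in the frame of rest_grip below -0.018 m and angle between the z axis of mallet and the z axis of rest, either way round between 0.44 and 0.79 rad and linear speed of each of mallet, pellet below 0.02 m/s); the robot touches nothing.
It fails at once if the pin's cap is driven down to within 1 mm of the die (value of joint pin above 0.015 m).
It fails at once if the gripper or arm itself pushes the pin (contact force between any of the fingers, the arm and pin above 1 N).
It fails at once if the beaker or a vial is moved more than 30 mm or knocked over (distance of any of beaker, vial, vial_white from where it was at the start of the episode above 0.03 m or angle between any of beaker, vial, vial_white's own z axis and vertical above 0.5 rad).
It also fails if it takes over 45 s, if anything falls off the work surface, if the arm or the gripper's body presses on something with over 40 N, if the wrist force passes 120 N, or if a joint passes its speed limit or range.

## Working session

There is one attempt and no reset: what is moved stays moved. The work goes in short steps, Python scripts to look and compute and a tool call to move; the robot and the scene stay as the last step left them, time stands still between calls to the robot, and variables do not carry over. Pictures are saved under pics/ and viewed, and the job is handed in when it is done.

Besides the shell and the picture viewer there is one more tool, called after "Call:" as name([rows], argument=value, ...), one row to a line, values as JSON. move_arm: Moves the arm, as the interface text tells. Its arguments: {"type":"object","properties":{"plan":{"type":"array"},"newtons":{"type":"number"}},"required":["plan"]}

```bash
ls; mkdir -p pics; python3 - <<'E'
from rig import *
import cv2,numpy as np
print(observe())
for n in ["scene","top"]:
    p=camera_params(n);print(n,{k:np.round(v,4).tolist() for k,v in p.items()})
    im,d=get_image(n);cv2.imwrite(f'pics/{n}0.png',im);np.save(f'{n}0.npy',d);np.save(f'{n}0im.npy',im)
p=camera_params("wrist");print(p)
E
```

```text
pics
{'t': 0.0, 'qpos': array([ 1.02089661,  0.47777166,  0.02230633,  1.55644704, -0.01150488,
        1.10929785, -0.0831001 ]), 'dq': array([ 1.36339445e-03,  1.62468819e-03, -3.61658635e-04, -8.19189385e-04,
       -2.61565542e-05, -9.64696454e-04,  5.20456621e-05]), 'joint_efforts': array([ 8.53783931e-04, -5.96455264e+01,  1.60827219e+00, -2.81197840e+01,
        1.24734384e-02,  9.30140057e-03, -4.09488371e-05]), 'ee_pos': array([ 0.28838439, -0.60969219,  0.25534596]), 'tcp_rot': array([-3.06355450e+00, -6.88044405e-01,  7.89830237e-04]), 'force': array([-0.06730439, -0.01518921, -0.00074764]), 'moment': array([ 0.00639635,  0.00184859, -0.02992903]), 'finger_gap': 0.0853805513234597}
scene {'intrinsics': [[382.9353, 0.0, 251.0829], [0.0, 382.9353, 186.7284], [0.0, 0.0, 1.0]], 'world_to_cam': [[-0.8427, -0.538, -0.0211, 0.4431], [-0.3682, 0.6045, -0.7063, 0.212], [0.3927, -0.5875, -0.7076, 1.0464], [0.0, 0.0, 0.0, 1.0]]}
top {'intrinsics': [[496.6326, 0.0, 251.5837], [0.0, 496.6326, 207.1742], [0.0, 0.0, 1.0]], 'world_to_cam': [[-0.01, -0.9999, 0.0044, 0.0503], [-0.9942, 0.0094, -0.1075, 0.5063], [0.1075, -0.0054, -0.9942, 1.3739], [0.0, 0.0, 0.0, 1.0]]}
{'intrinsics': array([[297.31863964,   0.        , 251.28867286],
       [  0.        , 297.31863964, 187.79983207],
       [  0.        ,   0.        ,   1.        ]]), 'T_tool_cam': array([[-8.30189298e-04, -9.56892999e-01, -2.90439493e-01,
         7.42123129e-02],
       [ 9.99999559e-01, -6.66607135e-04, -6.62159369e-04,
         5.14979575e-04],
       [ 4.40006626e-04, -2.90439914e-01,  9.56893130e-01,
        -1.15895851e-01],
       [ 0.00000000e+00,  0.00000000e+00,  0.00000000e+00,
         1.00000000e+00]])}
```

View pics/scene0.png

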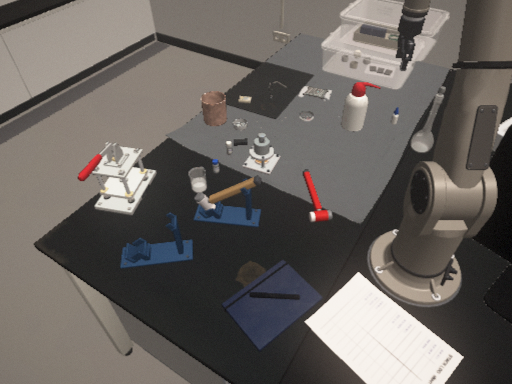

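View pics/top0.png

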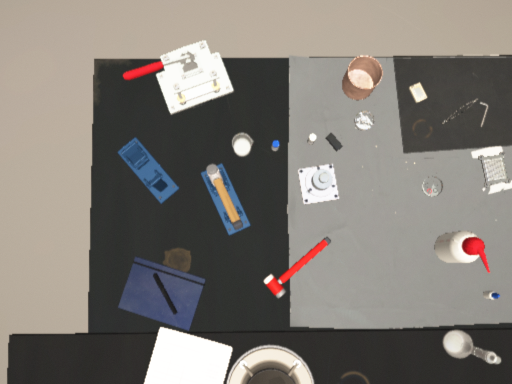

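The scene view shows the mallet in the nearer blue rest (about 228,205), with the empty decoy rest at 157,252, the die at 262,150, the beaker at 198,180 and the vials at 215,167 and 229,148. The top view shows the same things: rest at 225,198, die at 320,182, beaker at 242,145, vials at 275,145 and 312,138, and the red decoy mallet at 297,268.

```bash
cat > h.py <<'E'
import numpy as np,cv2
from scipy.spatial.transform import Rotation as R
from rig import *
def ray(n,u,v):
    p=camera_params(n);K=p["intrinsics"];T=np.linalg.inv(p["world_to_cam"])
    d=np.linalg.inv(K)@np.array([u,v,1.]);return T[:3,3],T[:3,:3]@d
def plane(n,u,v,z):
    o,d=ray(n,u,v);return o+d*(z-o[2])/d[2]
def proj(n,P):
    p=camera_params(n);q=p["world_to_cam"]@np.append(P,1);q=p["intrinsics"]@q[:3];return q[:2]/q[2]
def cloud(n,d):
    p=camera_params(n);K=p["intrinsics"];T=np.linalg.inv(p["world_to_cam"])
    v,u=np.indices(d.shape);P=np.stack([(u-K[0,2])/K[0,0]*d,(v-K[1,2])/K[1,1]*d,d],-1)
    return P@T[:3,:3].T+T[:3,3]
def crop(im,x0,y0,w,h,s,name):
    cv2.imwrite('pics/'+name,cv2.resize(im[y0:y0+h,x0:x0+w],None,fx=s,fy=s,interpolation=cv2.INTER_CUBIC))
E
python3 - <<'E'
from h import *
im=np.load('top0im.npy');d=np.load('top0.npy');C=cloud('top',d)
crop(im,190,110,160,130,5,'c1.png')
s=np.load('scene0im.npy');crop(s,180,120,120,110,5,'c2.png')
hsv=cv2.cvtColor(im,cv2.COLOR_BGR2HSV)
# blue
m=cv2.inRange(hsv,(95,110,60),(115,255,255))
n,l,st,ce=cv2.connectedComponentsWithStats(m)
for i in range(1,n):
    if st[i,4]>30: print(st[i],ce[i],C[l==i].mean(0).round(3),C[l==i].min(0).round(3),C[l==i].max(0).round(3))
for (u,v) in [(225,198),(212,170),(218,180),(236,218),(320,178),(320,182),(305,195),(242,145),(275,145),(312,138)]: print(u,v,C[v,u].round(3))
E
```

```text
[ 118  137   61   67 1643] [147.70602556 169.60803408] [0.617 0.339 0.029] [ 0.356  0.053 -0.004] [0.717 0.431 1.42 ]
[272 140   8   7  47] [275.44680851 142.93617021] [ 0.688 -0.024  0.039] [ 0.675 -0.037 -0.007] [ 0.708 -0.014  0.058]
[201 164  50  71 885] [225.67231638 200.58305085] [0.527 0.119 0.024] [ 0.356  0.05  -0.007] [0.635 0.191 1.42 ]
225 198 [0.522 0.116 0.12 ]
212 170 [0.603 0.152 0.087]
218 180 [0.576 0.137 0.081]
236 218 [0.465 0.086 0.164]
320 178 [ 0.572 -0.135  0.127]
320 182 [ 0.567 -0.141  0.086]
305 195 [ 0.542 -0.108  0.008]
242 145 [0.686 0.071 0.027]
275 145 [ 0.678 -0.022  0.057]
312 138 [ 0.698 -0.126  0.054]
```

View pics/c1.png

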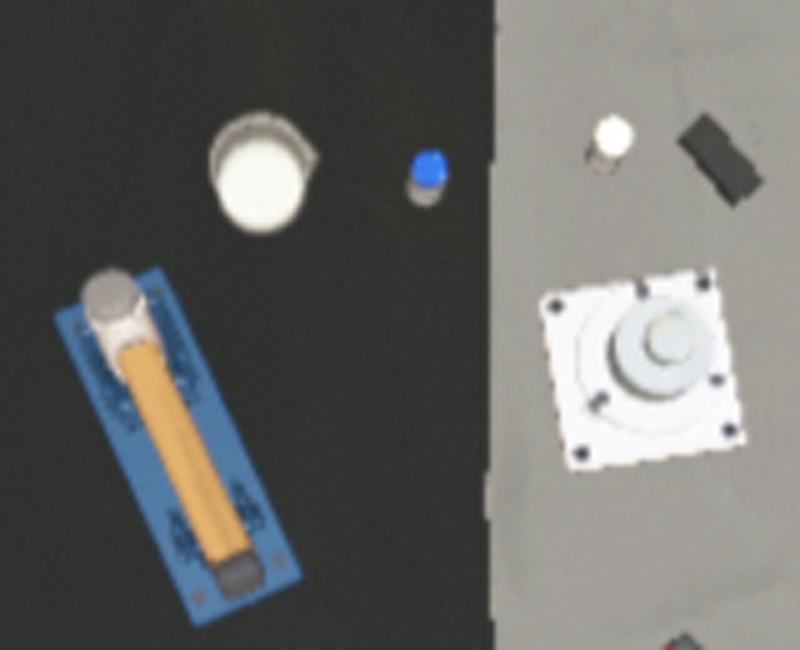

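View pics/c2.png

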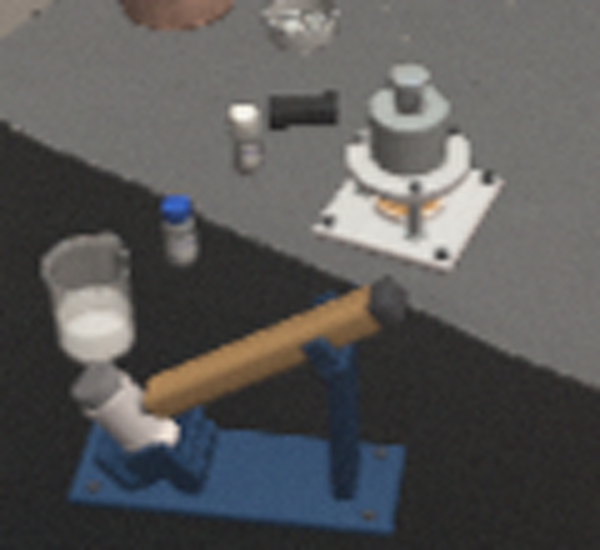

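```bash
python3 - <<'E'
from h import *
f=lambda p:(p[0]/5+190-.4,p[1]/5+110-.4)
for z in (0.006,0.01):
    c=[plane('top',*f(p),z) for p in [(55,317),(160,267),(302,577),(197,627)]]
    print('rest',np.array(c).round(4)[:,:2].tolist(),np.mean(c,0).round(4),[np.linalg.norm(c[i]-c[(i+1)%4]).round(4) for i in range(4)])
    v=(c[0]+c[1]-c[2]-c[3]);print(np.degrees(np.arctan2(v[1],v[0])))
c=[plane('top',*f(p),.01) for p in [(540,297),(713,268),(745,443),(570,470)]]
print('die',np.mean(c,0).round(4),[np.linalg.norm(c[i]-c[(i+1)%4]).round(4) for i in range(4)]);e=c[0]-c[3];print(np.degrees(np.arctan2(e[1],e[0])))
print('pin',plane('top',*f((671,339)),.124))
# scene pin top: crop (411,72)
g=lambda p:(p[0]/5+180-.4,p[1]/5+120-.4)
print('pin scene',plane('scene',*g((411,73)),.124))
print('beaker rim',plane('top',*f((262,160)),.07),'bluev',plane('top',*f((429,168)),.051),'white',plane('top',*f((612,135)),.051))
# handle mask
for n in ['top','scene']:
    im=np.load(n+'0im.npy');d=np.load(n+'0.npy');C=cloud(n,d)
    hsv=cv2.cvtColor(im,cv2.COLOR_BGR2HSV);m=cv2.inRange(hsv,(8,90,120),(22,255,255))
    k,l,st,ce=cv2.connectedComponentsWithStats(m)
    i=1+np.argmax(st[1:,4]);print(n,st[i],ce[i]);P=C[cv2.erode((l==i).astype(np.uint8),np.ones((3,3)))>0];P=P[(P[:,2]<.3)&(P[:,2]>.03)]
    mu=np.median(P,0);u,s,vt=np.linalg.svd(P-P.mean(0),full_matrices=False);print(P.mean(0),vt[0],P.min(0),P.max(0))
E
```

```text
rest [[0.6096, 0.1913], [0.6383, 0.1307], [0.4579, 0.0503], [0.43, 0.1104]] [0.5339 0.1207 0.006 ] [np.float64(0.0671), np.float64(0.1975), np.float64(0.0662), np.float64(0.197)]
24.14555261038521
rest [[0.6088, 0.191], [0.6375, 0.1305], [0.4576, 0.0503], [0.4298, 0.1102]] [0.5334 0.1205 0.01  ] [np.float64(0.0669), np.float64(0.1969), np.float64(0.066), np.float64(0.1964)]
24.145552610385224
die [ 0.5754 -0.1461  0.01  ] [np.float64(0.1015), np.float64(0.1031), np.float64(0.1017), np.float64(0.1016)]
8.580660150976975
pin [ 0.57362589 -0.14577246  0.124     ]
pin scene [ 0.57290189 -0.14464445  0.124     ]
beaker rim [0.68529387 0.07040378 0.07      ] bluev [ 0.68449854 -0.02324672  0.051     ] white [ 0.70254698 -0.12667977  0.051     ]
top [349  57  33  29 425] [367.43058824  66.98352941]
[ 0.90246207 -0.28786987  0.0622322 ] [ 0.44636645  0.89267579 -0.06234523] [ 0.87255515 -0.31559335  0.03061932] [ 0.91716569 -0.23975118  0.10135305]
scene [209 178  45  23 269] [231.41635688 189.04089219]
[0.5140769  0.11826754 0.12383988] [ 0.75224619  0.32647308 -0.57231197] [0.4579648  0.08654452 0.07643224] [0.57342298 0.14789412 0.16626678]
```

```bash
python3 - <<'E'
from h import *
f=lambda p:(p[0]/5+190-.4,p[1]/5+110-.4)
g=lambda p:(p[0]/5+180-.4,p[1]/5+120-.4)
yaw=np.radians(24.0);Rm=R.from_euler('z',yaw)*R.from_euler('y',np.radians(35));M=Rm.as_matrix()
zf=.0535+.032*np.cos(np.radians(35))
c0=np.array([.5337,.1206,0])
for nm,F in (('top',plane('top',*f((112,297)),zf)),('scene',plane('scene',*g((98,392)),zf))):
    H=F-M[:,2]*.032;G=H-M[:,0]*.055
    print(nm,F.round(4),'H',H.round(4),'G',G.round(4),'rest frame G',(R.from_euler('z',-yaw).apply(G-c0)+[-.02,0,0]).round(4))
# depth cloud of handle in top, in mallet frame
P=[]
for n in ['top','scene']:
    C=cloud(n,np.load(n+'0.npy'));hsv=cv2.cvtColor(np.load(n+'0im.npy'),cv2.COLOR_BGR2HSV)
    m=cv2.inRange(hsv,(8,90,120),(22,255,255))>0
    Q=(C-G)@M; s=m&(np.linalg.norm(C-G,axis=-1)<.15)
    q=Q[s];print(n,len(q),'y pct',np.percentile(q[:,1],[2,20,50,80,98]).round(4),'z',np.percentile(q[:,2],[5,50,95]).round(4),'x',np.percentile(q[:,0],[1,99]).round(4))
# silver face
p=np.array(G);
for k in (-.115,0,.055-.022):
    print('proj top',proj('top',G+M[:,0]*k).round(1),'scene',proj('scene',G+M[:,0]*k).round(1))
E
```

```text
top [0.6071 0.153  0.0797] H [0.5904 0.1455 0.0535] G [0.5492 0.1272 0.085 ] rest frame G [-0.0031 -0.0003  0.085 ]
scene [0.601  0.1636 0.0797] H [0.5843 0.1562 0.0535] G [0.5431 0.1378 0.085 ] rest frame G [-0.0044  0.0119  0.085 ]
top 388 y pct [-0.0223 -0.0183 -0.0115 -0.005  -0.001 ] z [0.0081 0.0114 0.0143] x [-0.1273  0.0365]
scene 267 y pct [-0.02   -0.014  -0.006  -0.0007  0.0015] z [0.0073 0.0117 0.0138] x [-0.1248  0.034 ]
proj top [230.9 221.5] scene [251.5 185.7]
proj top [217.5 191.9] scene [220.1 198.8]
proj top [213.9 184. ] scene [211.7 202.3]
```

```bash
python3 - <<'E'
from h import *
C=cloud('top',np.load('top0.npy'));
for sl in [np.s_[225:275,430:495],np.s_[60:105,335:390]]:
    q=C[sl].reshape(-1,3);q=q[(q[:,2]<.5)&(q[:,2]>.03)];print(len(q),q.min(0).round(3),q.max(0).round(3))
C=cloud('scene',np.load('scene0.npy'));q=C[80:130,340:385].reshape(-1,3);q=q[(q[:,2]<.5)&(q[:,2]>.05)&(q[:,0]<.7)];print(q.min(0),q.max(0))
E
```

```text
1296 [ 0.323 -0.546  0.03 ] [ 0.43  -0.47   0.196]
741 [ 0.82  -0.317  0.03 ] [ 0.917 -0.221  0.11 ]
[ 0.31998555 -0.54208697  0.05005007] [ 0.42793377 -0.46771528  0.19088019]
```

Call:
move_arm([
  {"dz":0.04,"claw":-1},
  {"dz":0.04,"claw":-1},
  {"dz":0.02,"dy":0.03,"dx":0.01,"claw":-1},
  {"dy":0.038,"dx":0.013,"claw":-1},
  {"dy":0.038,"dx":0.013,"claw":-1},
], newtons=100)

```text
$.plan[0]: bad value
```

Call:
move_arm([
  {"wx":0,"wy":0,"wz":0,"dx":0,"dy":0,"dz":0.04,"claw":-1},
  {"wx":0,"wy":0,"wz":0,"dx":0.01,"dy":0.02,"dz":0.03,"claw":-1},
  {"wx":0,"wy":0,"wz":0,"dx":0.013,"dy":0.038,"dz":0,"claw":-1},
  {"wx":0,"wy":0,"wz":0,"dx":0.013,"dy":0.038,"dz":0,"claw":-1},
  {"wx":0,"wy":0,"wz":0,"dx":0.013,"dy":0.038,"dz":0,"claw":-1},
], newtons=100)

```text
t: 0.52
ee_pos: [0.3378, -0.4748, 0.3264]
tcp_rot: [3.065, 0.687, 0.0]
force: [0.7, 0.5, -1.2]
finger_gap: 0.0851
```

Call:
move_arm([
  {"wx":0,"wy":0,"wz":0,"dx":0.014,"dy":0.039,"dz":0,"claw":-1},
  {"wx":0,"wy":0,"wz":0,"dx":0.014,"dy":0.039,"dz":0,"claw":-1},
  {"wx":0,"wy":0,"wz":0,"dx":0.014,"dy":0.039,"dz":0,"claw":-1},
  {"wx":0,"wy":0,"wz":0,"dx":0.014,"dy":0.039,"dz":0,"claw":-1},
  {"wx":0,"wy":0,"wz":0,"dx":0.014,"dy":0.039,"dz":0,"claw":-1},
])

```text
t: 0.93
ee_pos: [0.4076, -0.2791, 0.3261]
tcp_rot: [-3.065, -0.688, 0.0]
force: [0.5, -0.5, 0.9]
finger_gap: 0.0856
```

Call:
move_arm([
  {"wx":0,"wy":0,"wz":0,"dx":0.014,"dy":0.039,"dz":0,"claw":-1},
  {"wx":0,"wy":0,"wz":0,"dx":0.014,"dy":0.039,"dz":0,"claw":-1},
  {"wx":0,"wy":0,"wz":0,"dx":0.014,"dy":0.039,"dz":0,"claw":-1},
  {"wx":0,"wy":0,"wz":0,"dx":0.014,"dy":0.039,"dz":0,"claw":-1},
  {"wx":0,"wy":0,"wz":0,"dx":0.014,"dy":0.039,"dz":0,"claw":-1},
])

```text
t: 1.35
ee_pos: [0.4776, -0.0843, 0.3262]
tcp_rot: [3.065, 0.688, -0.0]
force: [-0.5, -0.4, 0.2]
finger_gap: 0.0853
```

Call:
move_arm([
  {"wx":0,"wy":0,"wz":0,"dx":0.014,"dy":0.039,"dz":-0.02,"claw":-1},
  {"wx":0,"wy":0,"wz":0,"dx":0.014,"dy":0.039,"dz":-0.02,"claw":-1},
  {"wx":0,"wy":0,"wz":0,"dx":0.014,"dy":0.039,"dz":-0.02,"claw":-1},
  {"wx":0,"wy":0,"wz":0,"dx":0.014,"dy":0.039,"dz":-0.02,"claw":-1},
  {"wx":0,"wy":0,"wz":-0.02,"dx":0.014,"dy":0.039,"dz":0,"claw":-1},
])

```text
t: 1.77
ee_pos: [0.5404, 0.0942, 0.2499]
tcp_rot: [3.072, 0.656, -0.01]
force: [0.2, -0.4, -0.1]
finger_gap: 0.0854
```

```bash
python3 - <<'E'
from h import *
o=observe();print(o['t'],o['ee_pos'],o['tcp_rot'],o['dq'].round(2),o['qpos'].round(2))
im,d=get_image('wrist');cv2.imwrite('pics/w1.png',im);np.savez('w1.npz',im=im,d=d,p=o['ee_pos'],r=o['tcp_rot'])
E
```

```text
1.7667 [0.5403693  0.09420637 0.24986782] [ 3.07176589  0.65577265 -0.01048088] [-0.78  0.39 -0.1  -0.58  0.2   0.22 -1.18] [ 0.08  0.31 -0.45  1.84  0.16  1.03 -1.58]
```

View pics/w1.png

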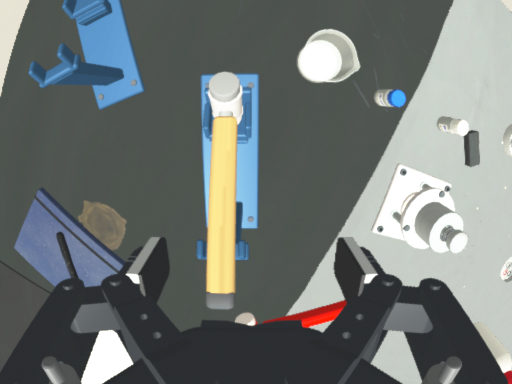

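The wrist view shows the mallet lying upright in the picture, with the head at 225,88 and the handle from 225,115 to 221,300. The pocket is beside the head and the fork is at 222,245.

Call:
move_arm([
  {"wx":0,"wy":0,"wz":0,"dx":0.002,"dy":0.018,"dz":0,"claw":-1},
  {"wx":0,"wy":0,"wz":0,"dx":0,"dy":0,"dz":-0.02,"claw":-1},
  {"wx":0,"wy":0,"wz":0,"dx":0,"dy":0,"dz":0,"claw":-1},
  {"wx":0,"wy":0,"wz":0,"dx":0,"dy":0,"dz":0,"claw":-1},
  {"wx":0,"wy":0,"wz":0,"dx":0,"dy":0,"dz":0,"claw":-1},
])

```text
t: 2.23
ee_pos: [0.5443, 0.1111, 0.2342]
tcp_rot: [3.072, 0.656, -0.001]
force: [-0.3, -0.4, -0.2]
finger_gap: 0.086
```

```bash
cat >> h.py <<'E'
def wray(u,v,p,r):
    c=camera_params('wrist');K=c['intrinsics'];T=c['T_tool_cam']
    x=np.array([(u-K[0,2])/K[0,0],(v-K[1,2])/K[1,1]]);th=np.hypot(*x);k=np.sin(th)/th if th>1e-9 else 1
    d=np.array([x[0]*k,x[1]*k,np.cos(th)]);Rt=R.from_rotvec(r).as_matrix()
    return p+Rt@T[:3,3],Rt@T[:3,:3]@d
def wplane(u,v,z,p,r):
    o,d=wray(u,v,p,r);return o+d*(z-o[2])/d[2]
E
python3 - <<'E'
from h import *
o=observe();print(o['t'],o['ee_pos'],o['tcp_rot'],o['dq'].round(2))
im,d=get_image('wrist');cv2.imwrite('pics/w2.png',im);p,r=o['ee_pos'],o['tcp_rot'];np.savez('w2.npz',im=im,d=d,p=p,r=r)
hsv=cv2.cvtColor(im,cv2.COLOR_BGR2HSV);m=cv2.inRange(hsv,(12,100,130),(28,255,255))
n,l,st,ce=cv2.connectedComponentsWithStats(m);i=1+np.argmax(st[1:,4]);print(st[i],ce[i])
yaw=np.radians(24.1);ux=np.array([np.cos(yaw),np.sin(yaw)]);uy=np.array([-ux[1],ux[0]])
G=np.array([.5492,.1272,.085])
# edges per row: handle silhouette at upper plane edges; height from handle line
Hs=[]
for v in range(st[i,1]+6,st[i,1]+st[i,3]-6,8):
    us=np.where(l[v]==i)[0];a,b=us.min()-.5,us.max()+.5
    # intersect with handle top surface plane: axis + 10mm normal
    nrm=np.array([np.sin(np.radians(35))*ux[0],np.sin(np.radians(35))*ux[1],np.cos(np.radians(35))])
    Q=[]
    for u in (a,b):
        oo,dd=wray(u,v,p,r);t=((G+nrm*.010-oo)@nrm)/(dd@nrm);Q.append(oo+dd*t)
    mid=(Q[0]+Q[1])/2;w=np.linalg.norm((Q[0]-Q[1]));
    print(v,a,b,mid.round(4),'w',w.round(4),'lat',((mid-G)[:2]@uy).round(4),'along',((mid-G)[:2]@ux).round(4))
E
```

```text
2.2333 [0.5443457  0.11111002 0.23419669] [ 3.07194995e+00  6.55701597e-01 -5.69870177e-04] [ 0.01 -0.01 -0.   -0.01  0.   -0.   -0.  ]
[ 221  129   30  187 5040] [236.30912698 226.14404762]
135 225.5 249.5 [0.5776 0.1395 0.0756] w 0.0223 lat -0.0003 along 0.0309
143 224.5 249.5 [0.5712 0.137  0.0803] w 0.0229 lat -0.0 along 0.0241
151 224.5 249.5 [0.5652 0.1342 0.085 ] w 0.0226 lat -0.0002 along 0.0175
159 224.5 249.5 [0.5593 0.1314 0.0895] w 0.0224 lat -0.0003 along 0.011
167 224.5 249.5 [0.5536 0.1287 0.094 ] w 0.0221 lat -0.0005 along 0.0046
175 224.5 249.5 [0.548  0.126  0.0983] w 0.0219 lat -0.0006 along -0.0015
183 223.5 249.5 [0.5423 0.1239 0.1025] w 0.0226 lat -0.0003 along -0.0076
191 223.5 249.5 [0.537  0.1213 0.1067] w 0.0224 lat -0.0004 along -0.0136
199 223.5 249.5 [0.5316 0.1188 0.1108] w 0.0222 lat -0.0005 along -0.0194
207 223.5 249.5 [0.5264 0.1164 0.1149] w 0.022 lat -0.0006 along -0.0252
215 222.5 249.5 [0.5211 0.1144 0.1188] w 0.0227 lat -0.0002 along -0.0309
223 222.5 250.5 [0.5162 0.1116 0.1228] w 0.0234 lat -0.0007 along -0.0365
231 222.5 250.5 [0.5111 0.1093 0.1267] w 0.0233 lat -0.0008 along -0.0421
239 222.5 250.5 [0.5061 0.107  0.1305] w 0.0231 lat -0.0009 along -0.0476
247 221.5 250.5 [0.501  0.1051 0.1344] w 0.0238 lat -0.0005 along -0.053
255 221.5 250.5 [0.496  0.1028 0.1382] w 0.0237 lat -0.0006 along -0.0585
263 221.5 250.5 [0.4911 0.1006 0.1419] w 0.0236 lat -0.0006 along -0.0639
271 221.5 249.5 [0.4861 0.0987 0.1457] w 0.0227 lat -0.0002 along -0.0693
279 221.5 249.5 [0.4812 0.0965 0.1495] w 0.0226 lat -0.0003 along -0.0746
287 221.5 250.5 [0.4764 0.0939 0.1532] w 0.0234 lat -0.0007 along -0.08
295 220.5 250.5 [0.4714 0.092  0.157 ] w 0.0241 lat -0.0003 along -0.0854
303 220.5 250.5 [0.4665 0.0898 0.1608] w 0.0241 lat -0.0003 along -0.0908
```

View pics/w2.png

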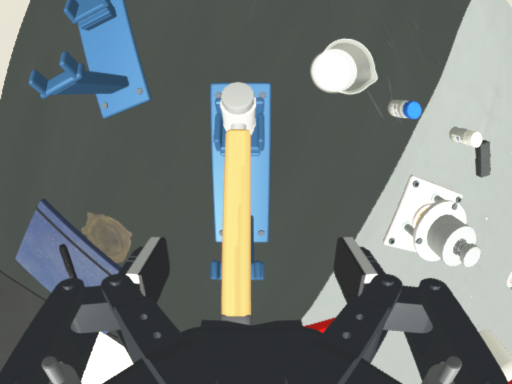

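Call:
move_arm([
  {"wx":0,"wy":0,"wz":0,"dx":0.0067,"dy":0.017,"dz":-0.03,"claw":-1},
  {"wx":0,"wy":0,"wz":0,"dx":0,"dy":0,"dz":-0.04,"claw":-1},
  {"wx":0,"wy":0,"wz":0,"dx":0,"dy":0,"dz":-0.04,"claw":-1},
  {"wx":0,"wy":0,"wz":0,"dx":0,"dy":0,"dz":-0.033,"claw":-1},
  {"wx":0,"wy":0,"wz":0,"dx":0,"dy":0,"dz":0,"claw":-1},
])

```text
t: 2.7
ee_pos: [0.5474, 0.1268, 0.0857]
tcp_rot: [3.071, 0.656, -0.015]
force: [-1.3, -0.3, -0.6]
finger_gap: 0.0853
```

Call:
move_arm([
  {"wx":0,"wy":0,"wz":0,"dx":0,"dy":0,"dz":0,"claw":-1},
  {"wx":0,"wy":0,"wz":0,"dx":0,"dy":0,"dz":0,"claw":0},
  {"wx":0,"wy":0,"wz":0,"dx":0,"dy":0,"dz":0,"claw":0},
  {"wx":0,"wy":0,"wz":0,"dx":0,"dy":0,"dz":0,"claw":0},
  {"wx":0,"wy":0,"wz":0,"dx":0,"dy":0,"dz":0,"claw":0},
])

```text
t: 3.12
ee_pos: [0.5521, 0.1293, 0.0927]
tcp_rot: [3.072, 0.657, 0.005]
force: [-0.1, 0.4, -0.3]
finger_gap: 0.0427
```

```bash
python3 - <<'E'
from h import *
o=observe();print(o['t'],o['ee_pos'],o['tcp_rot'],o['finger_gap'])
im,d=get_image('wrist');cv2.imwrite('pics/w3.png',im)
im,d=get_image('scene');crop(im,160,120,160,120,5,'s3.png')
E
```

```text
3.1167 [0.55212918 0.12925078 0.09274376] [3.07202689 0.65710239 0.00498723] 0.04273605374204971
```

View pics/w3.png

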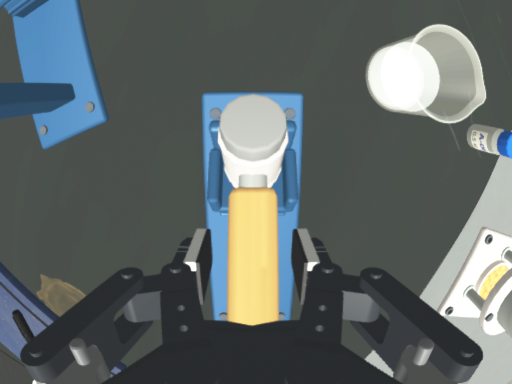

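View pics/s3.png

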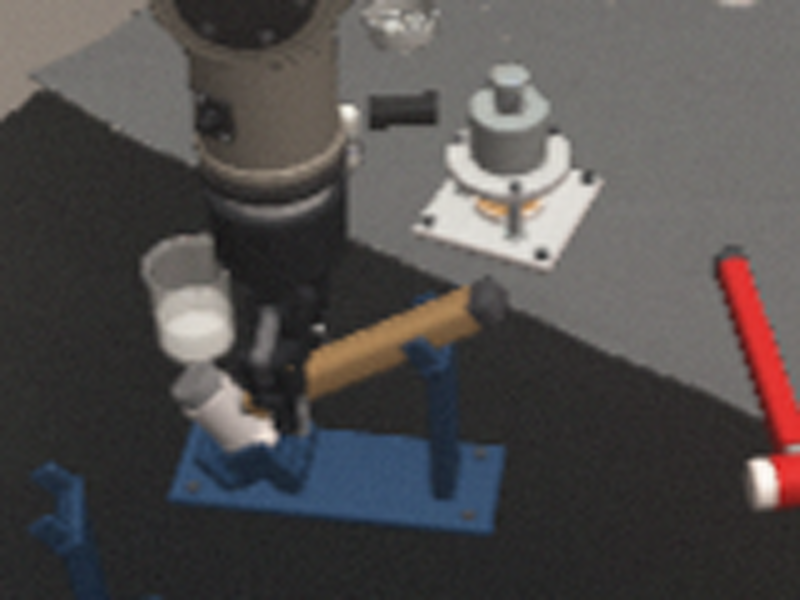

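The handle sits centred between the pads (228–278 px). I'll close now and then lift along the mallet's own z.

Call:
move_arm([
  {"wx":0,"wy":0,"wz":0,"dx":0,"dy":0,"dz":0,"claw":1},
  {"wx":0,"wy":0,"wz":0,"dx":0,"dy":0,"dz":0,"claw":1},
  {"wx":0,"wy":0,"wz":0,"dx":0,"dy":0,"dz":0,"claw":1},
  {"wx":0,"wy":0,"wz":0,"dx":0,"dy":0,"dz":0,"claw":1},
  {"wx":0,"wy":0,"wz":0,"dx":0,"dy":0,"dz":0,"claw":1},
], newtons=120)

```text
t: 3.63
ee_pos: [0.5513, 0.1288, 0.0915]
tcp_rot: [3.072, 0.657, 0.001]
force: [-1.0, -1.2, 5.0]
finger_gap: 0.0225
```

```bash
python3 - <<'E'
from h import *
o=observe();print(o['t'],o['ee_pos'],o['tcp_rot'],o['finger_gap'],o['force'],o['dq'].round(2))
E
```

```text
3.6333 [0.55132479 0.12882813 0.09150776] [3.07161683e+00 6.56779800e-01 7.15339751e-04] 0.02249208711812172 [-1.00699885 -1.22133203  4.96486604] [-0.  0. -0.  0.  0.  0.  0.]
```

Call:
move_arm([
  {"wx":0,"wy":0,"wz":0,"dx":0.0052,"dy":0.0023,"dz":0.0082,"claw":1},
  {"wx":0,"wy":0,"wz":0,"dx":0.0052,"dy":0.0023,"dz":0.0082,"claw":1},
  {"wx":0,"wy":0,"wz":0,"dx":0.0079,"dy":0.0035,"dz":0.0123,"claw":1},
  {"wx":0,"wy":0,"wz":0,"dx":0.0079,"dy":0.0035,"dz":0.0123,"claw":1},
  {"wx":0,"wy":0,"wz":0,"dx":0.0079,"dy":0.0035,"dz":0.0123,"claw":1},
])

```text
t: 4.05
ee_pos: [0.5857, 0.1446, 0.145]
tcp_rot: [-3.072, -0.658, 0.0]
force: [0.1, -0.4, -3.8]
finger_gap: 0.022
```

Call:
move_arm([
  {"wx":0,"wy":0,"wz":0,"dx":0,"dy":0,"dz":0.03,"claw":1},
  {"wx":0,"wy":0,"wz":0,"dx":0,"dy":0,"dz":0.03,"claw":1},
  {"wx":0,"wy":0,"wz":0,"dx":0,"dy":0,"dz":0.03,"claw":1},
  {"wx":0,"wy":0,"wz":0,"dx":0,"dy":0,"dz":0,"claw":1},
  {"wx":0,"wy":0,"wz":0,"dx":0,"dy":0,"dz":0,"claw":1},
])

```text
t: 4.47
ee_pos: [0.5863, 0.1449, 0.2364]
tcp_rot: [-3.072, -0.658, -0.006]
force: [-0.6, 0.8, -4.6]
finger_gap: 0.0224
```

```bash
python3 - <<'E'
from h import *
o=observe();print(o['t'],o['ee_pos'],o['tcp_rot'],o['finger_gap'],o['force'],o['dq'].round(2),o['qpos'].round(2))
im,d=get_image('scene');crop(im,160,80,160,120,5,'s4.png')
E
```

```text
4.4667 [0.5863459  0.14489358 0.23641785] [-3.07151229 -0.65780976 -0.00649421] 0.022425931565245055 [-0.63319094  0.80299264 -4.56386738] [-0.    0.04  0.02  0.06  0.   -0.01 -0.  ] [-0.01  0.41 -0.44  1.73  0.2   1.04 -1.67]
```

View pics/s4.png

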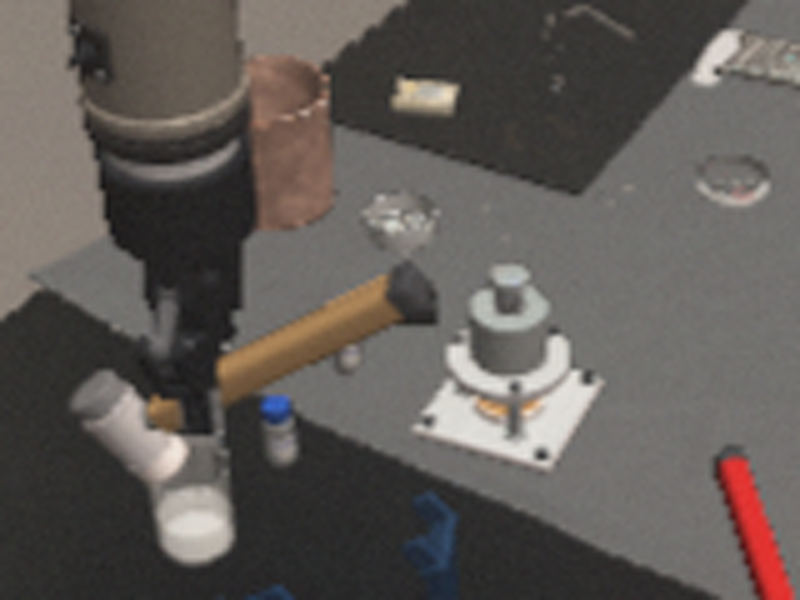

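The mallet is held, with its head at about 130,430 in the crop, still at the rest's pitch. Next I'll turn it level while travelling toward the die.

Call:
move_arm([
  {"wx":0.049,"wy":-0.111,"wz":0,"dx":-0.004,"dy":-0.02,"dz":0,"claw":1},
  {"wx":0.049,"wy":-0.111,"wz":0,"dx":-0.004,"dy":-0.02,"dz":0,"claw":1},
  {"wx":0.049,"wy":-0.111,"wz":0,"dx":-0.004,"dy":-0.02,"dz":0,"claw":1},
  {"wx":0.049,"wy":-0.111,"wz":0,"dx":-0.004,"dy":-0.02,"dz":0,"claw":1},
  {"wx":0.049,"wy":-0.111,"wz":0,"dx":-0.004,"dy":-0.02,"dz":0,"claw":1},
])

```text
t: 4.93
ee_pos: [0.5629, 0.0505, 0.2306]
tcp_rot: [-2.846, -0.611, -0.817]
force: [-1.5, 0.8, -5.1]
finger_gap: 0.0225
```

```bash
python3 - <<'E'
from h import *
o=observe();print(o['t'],o['ee_pos'],o['tcp_rot'],o['finger_gap'],o['force'],o['dq'].round(2),o['qpos'].round(2));print(R.from_rotvec(o['tcp_rot']).as_matrix().round(3))
E
```

```text
4.9333 [0.56286007 0.05045082 0.23063409] [-2.8464832  -0.61094378 -0.81680685] 0.022479127808608338 [-1.52007219  0.84538327 -5.09169354] [ 1.69  0.05 -1.29  0.51 -1.47 -1.09  1.91] [ 0.48  0.21 -0.65  2.18 -0.13  0.26 -1.15]
[[ 0.773  0.411  0.483]
 [ 0.347 -0.912  0.219]
 [ 0.531 -0.002 -0.848]]
```

Call:
move_arm([
  {"wx":0,"wy":0,"wz":0,"dx":0,"dy":-0.03,"dz":0,"claw":1},
  {"wx":0,"wy":0,"wz":0,"dx":0,"dy":-0.03,"dz":0,"claw":1},
  {"wx":0,"wy":0,"wz":0,"dx":0,"dy":0,"dz":0,"claw":1},
  {"wx":0,"wy":0,"wz":0,"dx":0,"dy":0,"dz":0,"claw":1},
  {"wx":0,"wy":0,"wz":0,"dx":0,"dy":0,"dz":0,"claw":1},
])

```text
t: 5.35
ee_pos: [0.5654, -0.0063, 0.232]
tcp_rot: [-2.842, -0.612, -0.813]
force: [-0.7, 0.1, -2.8]
finger_gap: 0.022
```

```bash
python3 - <<'E'
from h import *
o=observe();print(o['t'],o['ee_pos'],o['tcp_rot'],o['finger_gap'],o['force'],o['dq'].round(2),o['qpos'].round(2));print(R.from_rotvec(o['tcp_rot']).as_matrix().round(3))
E
```

```text
5.35 [ 0.56538355 -0.00630454  0.23202791] [-2.84239425 -0.61167606 -0.81253564] 0.0220498070741149 [-0.66033296  0.08607155 -2.83721165] [-0.04 -0.01 -0.01 -0.01 -0.   -0.    0.  ] [ 0.7   0.24 -0.75  2.15 -0.23  0.31 -0.94]
[[ 0.774  0.413  0.48 ]
 [ 0.347 -0.911  0.224]
 [ 0.53  -0.007 -0.848]]
```

Call:
move_arm([
  {"wx":0,"wy":0,"wz":0.12,"dx":-0.002,"dy":-0.02,"dz":0,"claw":1},
  {"wx":0,"wy":0,"wz":0.12,"dx":-0.002,"dy":-0.02,"dz":0,"claw":1},
  {"wx":0,"wy":0,"wz":0.12,"dx":-0.002,"dy":-0.02,"dz":0,"claw":1},
  {"wx":0,"wy":0,"wz":0.12,"dx":-0.002,"dy":-0.02,"dz":0,"claw":1},
  {"wx":0,"wy":0,"wz":0.12,"dx":-0.002,"dy":-0.02,"dz":0,"claw":1},
])

```text
t: 5.77
ee_pos: [0.5564, -0.102, 0.2323]
tcp_rot: [-2.437, -1.347, -0.695]
force: [0.7, 0.7, -4.1]
finger_gap: 0.0222
```

Call:
move_arm([
  {"wx":0,"wy":0,"wz":0,"dx":-0.002,"dy":-0.03,"dz":0,"claw":1},
  {"wx":0,"wy":0,"wz":0,"dx":-0.002,"dy":-0.03,"dz":0,"claw":1},
  {"wx":0,"wy":0,"wz":0,"dx":0,"dy":-0.02,"dz":0,"claw":1},
  {"wx":0,"wy":0,"wz":0,"dx":0,"dy":0,"dz":0,"claw":1},
  {"wx":0,"wy":0,"wz":0,"dx":0,"dy":0,"dz":0,"claw":1},
])

```text
t: 6.18
ee_pos: [0.5532, -0.1822, 0.2319]
tcp_rot: [-2.444, -1.338, -0.696]
force: [0.1, 1.5, -3.1]
finger_gap: 0.0223
```

```bash
cat > st.py <<'E'
from h import *
o=observe();print(o['t'],o['ee_pos'].round(4),o['finger_gap'].round(4),'F',o['force'].round(1),o['dq'].round(2),o['qpos'].round(2));M=R.from_rotvec(o['tcp_rot']).as_matrix();print(M.round(3).tolist())
z=M[:,2];print('yaw of tilt',np.degrees(np.arctan2(z[1],z[0])),'tilt',np.degrees(np.arcsin(np.hypot(z[0],z[1]))),'roll y_z',M[2,1], 'yaw of -y+90',np.degrees(np.arctan2(-M[1,1],-M[0,1]))-90)
E
python3 st.py; python3 - <<'E'
from h import *
im,d=get_image('scene');crop(im,180,60,160,120,5,'s5.png')
im,d=get_image('wrist');cv2.imwrite('pics/w5.png',im)
E
```

```text
Traceback (most recent call last):
  File "st.py", line 2, in <module>
    o=observe();print(o['t'],o['ee_pos'].round(4),o['finger_gap'].round(4),'F',o['force'].round(1),o['dq'].round(2),o['qpos'].round(2));M=R.from_rotvec(o['tcp_rot']).as_matrix();print(M.round(3).tolist())
                                                  ^^^^^^^^^^^^^^^^^^^^^
AttributeError: 'float' object has no attribute 'round'
```

View pics/s5.png

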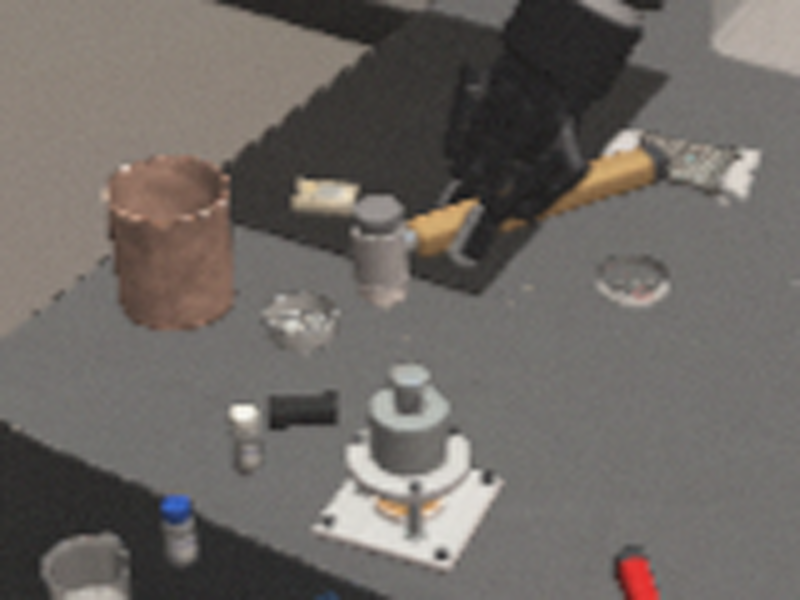

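View pics/w5.png

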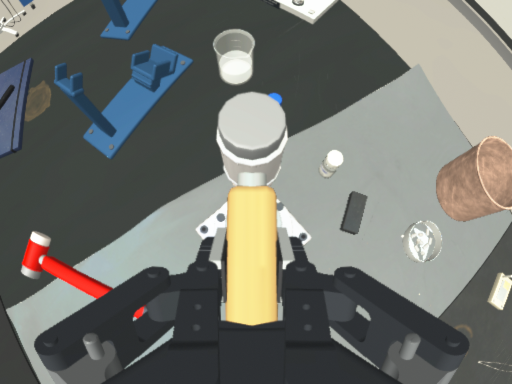

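The mallet hangs nearly level over the die: head at 380,240 in the scene crop, pin cap at 410,378 below it. The cup's cork is visible at 405,508.

```bash
sed -i "s/o\['finger_gap'\].round(4)/o['finger_gap']/" st.py; python3 st.py
```

```text
6.2833 [ 0.553  -0.1797  0.2325] 0.022041999591990033 F [ 0.6  1.3 -3.9] [ 0.   -0.01 -0.01  0.01 -0.    0.    0.  ] [ 1.2   0.55 -0.95  1.84 -0.15  0.84 -0.12]
[[0.456, 0.845, 0.279], [0.715, -0.535, 0.45], [0.53, -0.005, -0.848]]
yaw of tilt 58.163199824023756 tilt 31.985297452781065 roll y_z -0.005203895708751294 yaw of -y+90 57.68575750121346
```

Call:
move_arm([
  {"wx":0.044,"wy":-0.028,"wz":0,"dx":-0.0102,"dy":-0.0152,"dz":0,"claw":1},
  {"wx":0,"wy":0,"wz":0,"dx":0,"dy":0,"dz":-0.02,"claw":1},
  {"wx":0,"wy":0,"wz":0,"dx":0,"dy":0,"dz":-0.025,"claw":1},
  {"wx":0,"wy":0,"wz":0,"dx":0,"dy":0,"dz":0,"claw":1},
  {"wx":0,"wy":0,"wz":0,"dx":0,"dy":0,"dz":0,"claw":1},
])

```text
t: 6.7
ee_pos: [0.5422, -0.1951, 0.1874]
tcp_rot: [-2.405, -1.32, -0.753]
force: [0.8, 0.0, -3.0]
finger_gap: 0.0224
```

```bash
python3 st.py; python3 - <<'E'
from h import *
im,d=get_image('scene');crop(im,220,100,80,75,8,'s6.png');np.save('s6.npy',im)
im,d=get_image('top');crop(im,270,140,100,80,7,'t6.png');np.save('t6.npy',im)
E
```

```text
6.7 [ 0.5422 -0.1951  0.1874] 0.022413786801341498 F [ 0.8  0.  -3. ] [ 0.   -0.03 -0.03 -0.04 -0.01  0.   -0.  ] [ 1.24  0.64 -0.94  1.88 -0.15  0.77 -0.04]
[[0.442, 0.845, 0.302], [0.69, -0.535, 0.488], [0.574, -0.007, -0.819]]
yaw of tilt 58.2475385046309 tilt 34.999697592763134 roll y_z -0.007114315834786583 yaw of -y+90 57.665365136600656
```

View pics/s6.png

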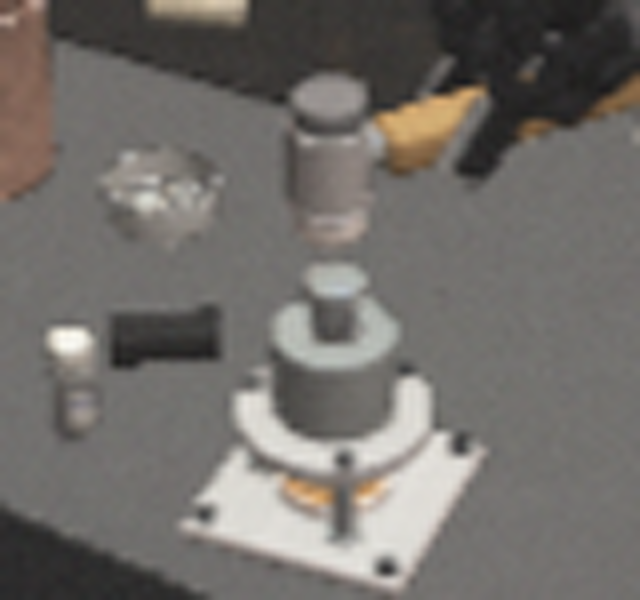

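View pics/t6.png

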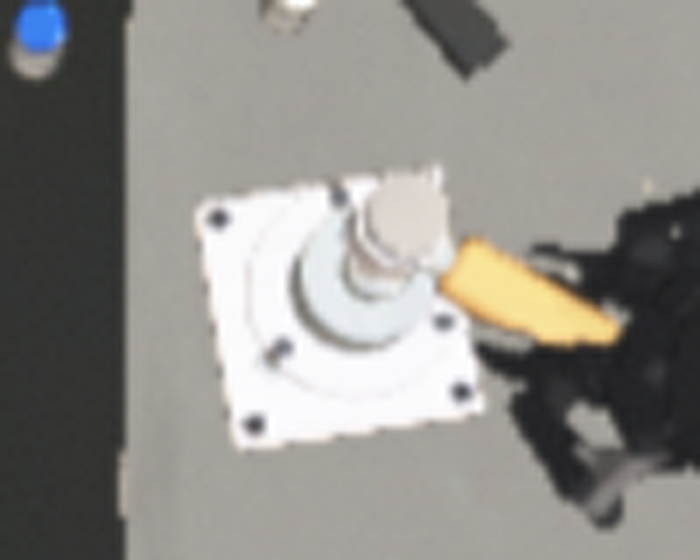

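```bash
python3 - <<'E'
from h import *
a=plane('top',409/7+270-.43,217/7+140-.43,.2145);b=plane('scene',329/8+220-.44,102/8+100-.44,.2145);print('head',a,b,'expected',[.574,-.1455])
print('pin scene',plane('scene',335/8+220-.44,280/8+100-.44,.124))
P=np.array([.5742,-.1455,.2145])
for z in (.2145,.1505): print(z,((proj('scene',[*P[:2],z])+.44-[220,100])*8).round(1),((proj('top',[*P[:2],z])+.43-[270,140])*7).round(1))
E
```

```text
head [ 0.57537155 -0.14267659  0.2145    ] [ 0.57228912 -0.13716428  0.2145    ] expected [0.574, -0.1455]
pin scene [ 0.57292084 -0.14235918  0.124     ]
0.2145 [335.9  90.2] [417.1 220.2]
0.1505 [336.2 222.9] [389.5 251.3]
```

Call:
move_arm([
  {"wx":0,"wy":0,"wz":0,"dx":-0.001,"dy":-0.003,"dz":0,"claw":1},
  {"wx":0,"wy":0,"wz":0,"dx":0,"dy":0,"dz":-0.01,"claw":1},
  {"wx":0,"wy":0,"wz":0,"dx":0,"dy":0,"dz":-0.009,"claw":1},
  {"wx":0,"wy":0,"wz":0,"dx":0,"dy":0,"dz":0,"claw":1},
  {"wx":0,"wy":0,"wz":0,"dx":0,"dy":0,"dz":0,"claw":1},
])

```text
t: 7.22
ee_pos: [0.5411, -0.2002, 0.168]
tcp_rot: [-2.408, -1.318, -0.754]
force: [-0.9, 0.0, -3.1]
finger_gap: 0.0222
```

```bash
python3 st.py; python3 - <<'E'
from h import *
im,d=get_image('scene');crop(im,220,100,80,75,8,'s7.png');np.save('s7.npy',im)
E
```

```text
7.2167 [ 0.5411 -0.2002  0.168 ] 0.022233354143882323 F [-0.9  0.  -3.1] [ 0.   -0.01 -0.01 -0.01 -0.01  0.   -0.  ] [ 1.23  0.67 -0.93  1.89 -0.13  0.74 -0.03]
[[0.443, 0.843, 0.304], [0.689, -0.537, 0.486], [0.573, -0.006, -0.819]]
yaw of tilt 57.98878958246236 tilt 34.97568528884924 roll y_z -0.006097767176542868 yaw of -y+90 57.489361930808656
```

View pics/s7.png

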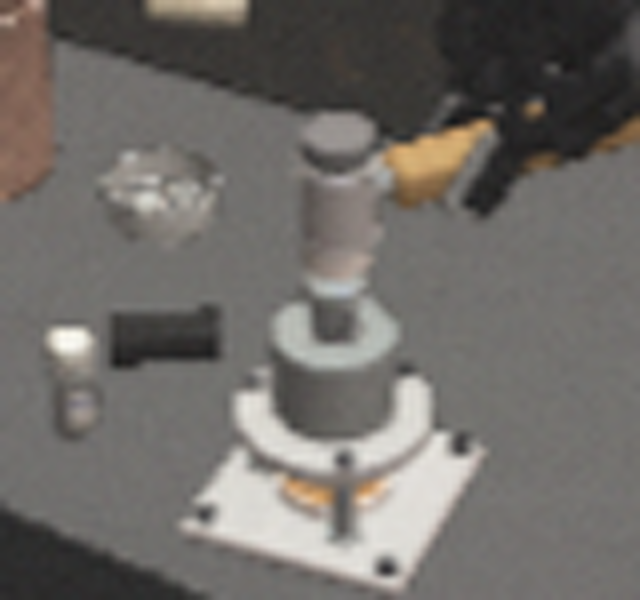

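The head now stands centred just above the cap (about 335,290). I'll creep down gently to find contact.

Call:
move_arm([
  {"wx":0,"wy":0,"wz":0,"dx":0,"dy":0.001,"dz":-0.002,"claw":1},
  {"wx":0,"wy":0,"wz":0,"dx":0,"dy":0,"dz":0,"claw":1},
  {"wx":0,"wy":0,"wz":0,"dx":0,"dy":0,"dz":0,"claw":1},
  {"wx":0,"wy":0,"wz":0,"dx":0,"dy":0,"dz":0,"claw":1},
  {"wx":0,"wy":0,"wz":0,"dx":0,"dy":0,"dz":0,"claw":1},
])

```text
t: 7.68
ee_pos: [0.5417, -0.1995, 0.167]
tcp_rot: [-2.409, -1.319, -0.756]
force: [0.0, 0.1, -3.5]
finger_gap: 0.0223
```

Call:
move_arm([
  {"wx":0,"wy":0,"wz":0,"dx":0,"dy":0,"dz":-0.002,"claw":1},
  {"wx":0,"wy":0,"wz":0,"dx":0,"dy":0,"dz":0,"claw":1},
  {"wx":0,"wy":0,"wz":0,"dx":0,"dy":0,"dz":0,"claw":1},
  {"wx":0,"wy":0,"wz":0,"dx":0,"dy":0,"dz":0,"claw":1},
  {"wx":0,"wy":0,"wz":0,"dx":0,"dy":0,"dz":0,"claw":1},
])

```text
t: 8.1
ee_pos: [0.5416, -0.1995, 0.1648]
tcp_rot: [-2.409, -1.319, -0.755]
force: [-0.0, 0.8, -2.8]
finger_gap: 0.0226
```

```bash
python3 st.py|head -1
```

```text
8.1 [ 0.5416 -0.1995  0.1648] 0.022561552156414137 F [-0.   0.8 -2.8] [ 0. -0. -0. -0. -0.  0. -0.] [ 1.23  0.67 -0.93  1.89 -0.13  0.73 -0.03]
```

Call:
move_arm([
  {"wx":0,"wy":0,"wz":0,"dx":0,"dy":0,"dz":-0.002,"claw":1},
  {"wx":0,"wy":0,"wz":0,"dx":0,"dy":0,"dz":0,"claw":1},
  {"wx":0,"wy":0,"wz":0,"dx":0,"dy":0,"dz":0,"claw":1},
  {"wx":0,"wy":0,"wz":0,"dx":0,"dy":0,"dz":0,"claw":1},
  {"wx":0,"wy":0,"wz":0,"dx":0,"dy":0,"dz":0,"claw":1},
])

```text
t: 8.52
ee_pos: [0.5417, -0.1995, 0.1628]
tcp_rot: [-2.409, -1.319, -0.755]
force: [-0.2, 0.3, -3.6]
finger_gap: 0.022
```

Call:
move_arm([
  {"wx":0,"wy":0,"wz":0,"dx":0,"dy":0,"dz":-0.002,"claw":1},
  {"wx":0,"wy":0,"wz":0,"dx":0,"dy":0,"dz":0,"claw":1},
  {"wx":0,"wy":0,"wz":0,"dx":0,"dy":0,"dz":0,"claw":1},
  {"wx":0,"wy":0,"wz":0,"dx":0,"dy":0,"dz":0,"claw":1},
  {"wx":0,"wy":0,"wz":0,"dx":0,"dy":0,"dz":0,"claw":1},
])

```text
t: 8.93
ee_pos: [0.5418, -0.1995, 0.1609]
tcp_rot: [-2.409, -1.319, -0.756]
force: [-0.0, -0.0, -3.3]
finger_gap: 0.0225
```

Call:
move_arm([
  {"wx":0,"wy":0,"wz":0,"dx":0,"dy":0,"dz":-0.0015,"claw":1},
  {"wx":0,"wy":0,"wz":0,"dx":0,"dy":0,"dz":0,"claw":1},
  {"wx":0,"wy":0,"wz":0,"dx":0,"dy":0,"dz":0,"claw":1},
  {"wx":0,"wy":0,"wz":0,"dx":0,"dy":0,"dz":0,"claw":1},
  {"wx":0,"wy":0,"wz":0,"dx":0,"dy":0,"dz":0,"claw":1},
])

```text
t: 9.35
ee_pos: [0.5418, -0.1995, 0.1595]
tcp_rot: [-2.409, -1.319, -0.756]
force: [-0.3, -0.1, 0.1]
finger_gap: 0.0225
```

Call:
move_arm([
  {"wx":0,"wy":0,"wz":0,"dx":0,"dy":0,"dz":-0.0015,"claw":1},
  {"wx":0,"wy":0,"wz":0,"dx":0,"dy":0,"dz":0,"claw":1},
  {"wx":0,"wy":0,"wz":0,"dx":0,"dy":0,"dz":0,"claw":1},
  {"wx":0,"wy":0,"wz":0,"dx":0,"dy":0,"dz":0,"claw":1},
  {"wx":0,"wy":0,"wz":0,"dx":0,"dy":0,"dz":0,"claw":1},
])

```text
t: 9.77
ee_pos: [0.5419, -0.1996, 0.1584]
tcp_rot: [-2.409, -1.319, -0.756]
force: [-2.7, -2.2, 5.9]
finger_gap: 0.0226
```

```bash
python3 - <<'E'
from h import *
im,d=get_image('scene');crop(im,220,100,80,75,8,'s8.png');np.save('s7.npy',im)
E
```

```text
(no output)
```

View pics/s8.png

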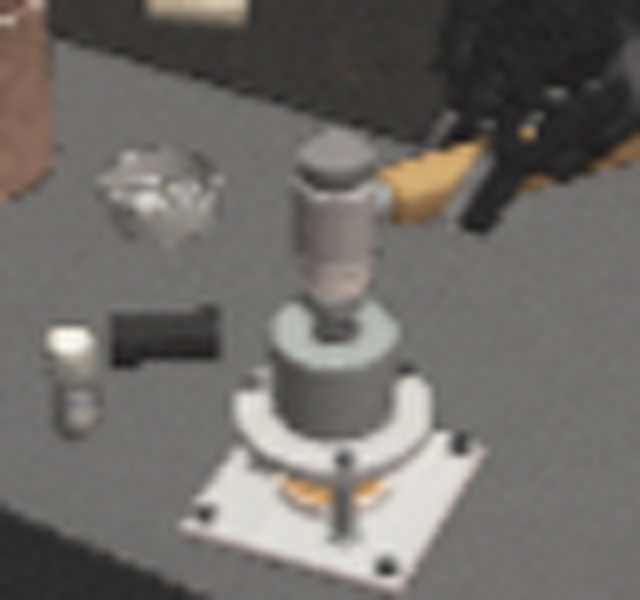

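Contact comes at TCP z of about 0.1595. First tap: rise 12 mm, then down to about 7 mm pin depth at about 0.15 m/s.

Call:
move_arm([
  {"wx":0,"wy":0,"wz":0,"dx":0,"dy":0,"dz":0.012,"claw":1},
  {"wx":0,"wy":0,"wz":0,"dx":0,"dy":0,"dz":0,"claw":1},
  {"wx":0,"wy":0,"wz":0,"dx":0,"dy":0,"dz":-0.006,"claw":1},
  {"wx":0,"wy":0,"wz":0,"dx":0,"dy":0,"dz":-0.0125,"claw":1},
  {"wx":0,"wy":0,"wz":0,"dx":0,"dy":0,"dz":0,"claw":1},
])

```text
t: 10.23
ee_pos: [0.542, -0.1998, 0.1501]
tcp_rot: [-2.41, -1.316, -0.757]
force: [-0.4, -3.4, 4.4]
finger_gap: 0.0224
```

```bash
python3 st.py
```

```text
10.2333 [ 0.542  -0.1998  0.1501] 0.022351255628819365 F [-0.4 -3.4  4.4] [ 0.   -0.01 -0.01 -0.02 -0.01  0.03 -0.01] [ 1.22  0.69 -0.91  1.9  -0.12  0.71 -0.02]
[[0.444, 0.842, 0.306], [0.688, -0.539, 0.485], [0.574, -0.004, -0.819]]
yaw of tilt 57.72500970376232 tilt 35.0197954893792 roll y_z -0.0043665257566654625 yaw of -y+90 57.3679675331297
```

Call:
move_arm([
  {"wx":0,"wy":0,"wz":0,"dx":0,"dy":0,"dz":0.014,"claw":1},
  {"wx":0,"wy":0,"wz":0,"dx":0,"dy":0,"dz":0,"claw":1},
  {"wx":0,"wy":0,"wz":0,"dx":0,"dy":0,"dz":-0.006,"claw":1},
  {"wx":0,"wy":0,"wz":0,"dx":0,"dy":0,"dz":-0.0105,"claw":1},
  {"wx":0,"wy":0,"wz":0,"dx":0,"dy":0,"dz":0,"claw":1},
])

```text
t: 10.65
ee_pos: [0.5417, -0.1995, 0.1476]
tcp_rot: [-2.409, -1.317, -0.756]
force: [-1.1, -3.0, 6.8]
finger_gap: 0.0224
```

```bash
python3 st.py|head -1; python3 - <<'E'
from h import *
im,d=get_image('scene');crop(im,220,100,80,75,8,'s9.png')
E
python3 st.py|head -1
```

```text
10.65 [ 0.5417 -0.1995  0.1476] 0.022424937833972355 F [-1.1 -3.   6.8] [ 0.   -0.02 -0.01 -0.02 -0.01  0.04 -0.01] [ 1.22  0.69 -0.91  1.9  -0.12  0.7  -0.02]
10.7 [ 0.5418 -0.1995  0.1483] 0.022241738284930528 F [-1.1 -3.1  5.5] [ 0.01 -0.01 -0.01 -0.01  0.    0.02  0.  ] [ 1.22  0.69 -0.91  1.9  -0.12  0.71 -0.02]
```

View pics/s9.png

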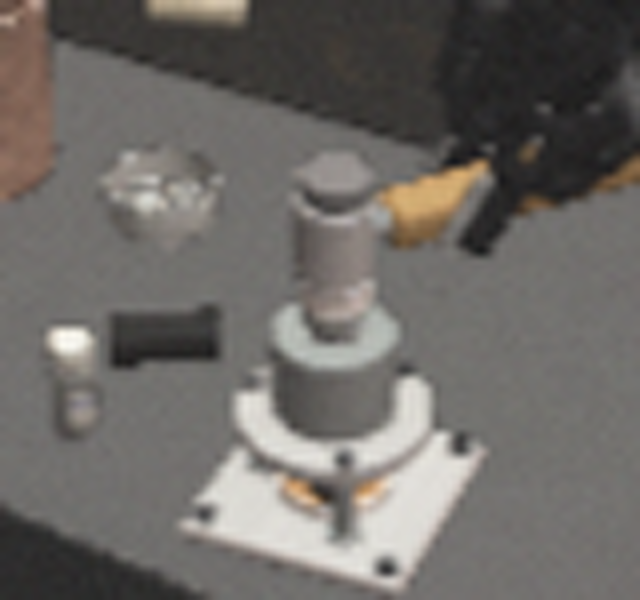

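```bash
python3 - <<'E'
from h import *
im,d=get_image('scene');a=np.load('scene0im.npy')
x=np.vstack([i[148:172,245:280] for i in (a,im)])
cv2.imwrite('pics/cmp.png',cv2.resize(x,None,fx=14,fy=12,interpolation=cv2.INTER_CUBIC))
E
```

```text
(no output)
```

View pics/cmp.png

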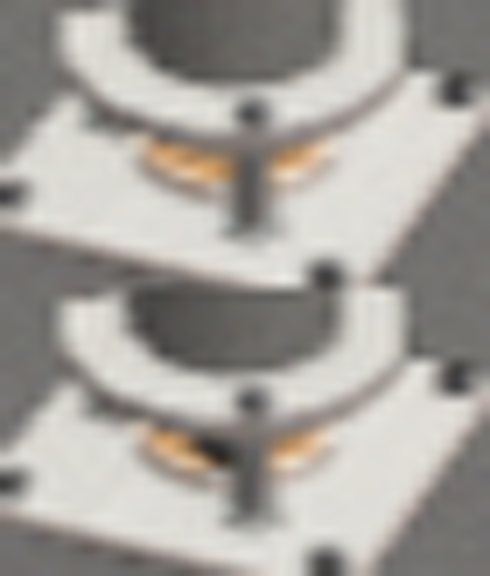

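```bash
python3 - <<'E'
from h import *
S=lambda q:((q-[245,148]+.46)*[14,12]).round(0)
c=np.array([.5742,-.1457,0])
for nm,r,z in (('pellet top',.01,.0225),('pellet bot',.01,.0145),('cork',.024,.0135),('bolster bot',.043,.044)):
    print(nm,[S(proj('scene',c+[r*np.cos(t),r*np.sin(t),z])).tolist() for t in np.arange(0,2*np.pi,np.pi/4)])
E
```

```text
pellet top [[206.0, 104.0], [201.0, 121.0], [219.0, 135.0], [249.0, 138.0], [274.0, 128.0], [279.0, 111.0], [261.0, 97.0], [231.0, 94.0]]
pellet bot [[206.0, 125.0], [201.0, 142.0], [219.0, 156.0], [249.0, 159.0], [274.0, 148.0], [279.0, 131.0], [261.0, 118.0], [231.0, 115.0]]
cork [[159.0, 112.0], [147.0, 152.0], [190.0, 186.0], [263.0, 192.0], [322.0, 167.0], [333.0, 126.0], [289.0, 94.0], [218.0, 88.0]]
bolster bot [[93.0, 10.0], [70.0, 82.0], [147.0, 143.0], [282.0, 155.0], [390.0, 110.0], [408.0, 36.0], [329.0, -21.0], [200.0, -32.0]]
```

Call:
move_arm([
  {"wx":0,"wy":0,"wz":0,"dx":0,"dy":0,"dz":0.014,"claw":1},
  {"wx":0,"wy":0,"wz":0,"dx":0,"dy":0,"dz":0.03,"claw":1},
  {"wx":0,"wy":0,"wz":0,"dx":0,"dy":0,"dz":0,"claw":1},
  {"wx":0,"wy":0,"wz":0,"dx":0,"dy":0,"dz":0,"claw":1},
  {"wx":0,"wy":0,"wz":0,"dx":0,"dy":0,"dz":0,"claw":1},
])

```text
t: 11.17
ee_pos: [0.5405, -0.1994, 0.192]
tcp_rot: [-2.408, -1.319, -0.753]
force: [-0.8, 0.9, -4.6]
finger_gap: 0.0227
```

```bash
python3 st.py; python3 - <<'E'
from h import *
im,d=get_image('scene');crop(im,220,85,80,90,7,'s10.png')
x=im[148:172,245:280];cv2.imwrite('pics/cmp2.png',cv2.resize(x,None,fx=14,fy=14,interpolation=cv2.INTER_CUBIC))
E
```

```text
11.1667 [ 0.5405 -0.1994  0.192 ] 0.022692285286609867 F [-0.8  0.9 -4.6] [-0.    0.02  0.01  0.01 -0.   -0.    0.  ] [ 1.25  0.63 -0.95  1.87 -0.15  0.78 -0.04]
[[0.443, 0.844, 0.303], [0.69, -0.537, 0.485], [0.572, -0.006, -0.82]]
yaw of tilt 57.99887670398545 tilt 34.88505164186469 roll y_z -0.005709820978981928 yaw of -y+90 57.52964639217029
```

View pics/s10.png

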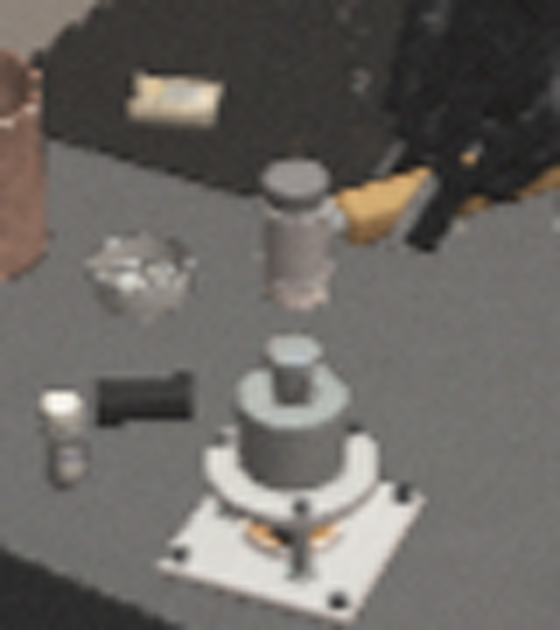

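View pics/cmp2.png

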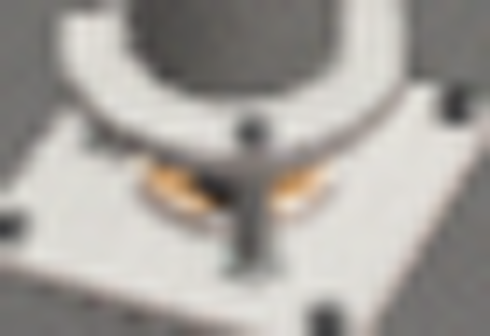

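The pellet shows as a dark patch at 200–240 px, exactly where a disc lying in the cup should project, and the pin is back up. Next I'll check whether the mallet slipped in the grip.

```bash
python3 - <<'E'
from h import *
im,d=get_image('wrist');cv2.imwrite('pics/w11.png',im)
a=cv2.imread('pics/w5.png')
x=np.hstack([i[80:280,180:330] for i in (a,im)]);cv2.imwrite('pics/cmp3.png',cv2.resize(x,None,fx=2.6,fy=2.6))
for i in (a,im):
    h=cv2.cvtColor(i,cv2.COLOR_BGR2HSV);m=cv2.inRange(h,(12,100,130),(28,255,255));m[:,:200]=0;m[:,300:]=0
    n,l,st,ce=cv2.connectedComponentsWithStats(m);k=1+np.argmax(st[1:,4]);print(st[k],ce[k])
E
```

```text
[ 226  186   52  140 6726] [251.25126375 255.72747547]
[ 226  186   52  140 6712] [251.19115018 255.60771752]
```

View pics/cmp3.png

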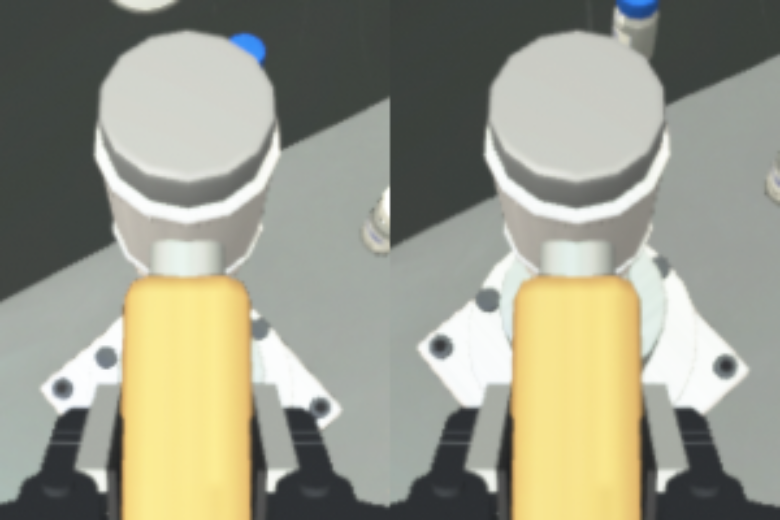

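Call:
move_arm([
  {"wx":0,"wy":0,"wz":0,"dx":0,"dy":0,"dz":0.03,"claw":1},
  {"wx":0,"wy":0,"wz":0,"dx":0,"dy":0.03,"dz":0.02,"claw":1},
  {"wx":0,"wy":0,"wz":0,"dx":0.004,"dy":0.035,"dz":0,"claw":1},
  {"wx":0,"wy":0,"wz":-0.1,"dx":0.004,"dy":0.03,"dz":0,"claw":1},
  {"wx":0,"wy":0,"wz":-0.1,"dx":0.004,"dy":0.03,"dz":0,"claw":1},
])

```text
t: 11.68
ee_pos: [0.5534, -0.0735, 0.2421]
tcp_rot: [-2.569, -1.081, -0.807]
force: [1.2, 1.9, -3.5]
finger_gap: 0.0222
```

Call:
move_arm([
  {"wx":0,"wy":0,"wz":-0.1,"dx":0.005,"dy":0.03,"dz":0,"claw":1},
  {"wx":0,"wy":0,"wz":-0.1,"dx":0.005,"dy":0.03,"dz":0,"claw":1},
  {"wx":0,"wy":0,"wz":-0.1,"dx":0.005,"dy":0.02,"dz":0,"claw":1},
  {"wx":0,"wy":0,"wz":-0.08,"dx":0.005,"dy":0.01,"dz":0,"claw":1},
  {"wx":0,"wy":0,"wz":0,"dx":0,"dy":0,"dz":0,"claw":1},
])

```text
t: 12.1
ee_pos: [0.5717, 0.0242, 0.2425]
tcp_rot: [-2.808, -0.619, -0.88]
force: [0.3, 0.6, -3.3]
finger_gap: 0.0225
```

```bash
python3 st.py
```

```text
12.1 [0.5717 0.0242 0.2425] 0.022506841277876298 F [ 0.3  0.6 -3.3] [ 0.17  0.04 -0.05 -0.03 -0.05  0.07  0.27] [ 0.66  0.22 -0.76  2.17 -0.29  0.26 -0.92]
[[0.745, 0.422, 0.516], [0.344, -0.906, 0.245], [0.572, -0.005, -0.82]]
yaw of tilt 25.427896592254655 tilt 34.87273084307744 roll y_z -0.005433142853947304 yaw of -y+90 24.981199997027844
```

Call:
move_arm([
  {"wx":-0.05,"wy":0.111,"wz":0,"dx":0.003,"dy":0.024,"dz":0,"claw":1},
  {"wx":-0.05,"wy":0.111,"wz":0,"dx":0.003,"dy":0.024,"dz":0,"claw":1},
  {"wx":-0.05,"wy":0.111,"wz":0,"dx":0.003,"dy":0.024,"dz":0,"claw":1},
  {"wx":-0.05,"wy":0.111,"wz":0,"dx":0.003,"dy":0.024,"dz":0,"claw":1},
  {"wx":-0.05,"wy":0.111,"wz":0,"dx":0.003,"dy":0.024,"dz":0,"claw":1},
])

```text
t: 12.52
ee_pos: [0.5844, 0.1121, 0.2401]
tcp_rot: [-3.019, -0.652, -0.183]
force: [0.5, 1.5, -4.2]
finger_gap: 0.0223
```

Call:
move_arm([
  {"wx":0,"wy":0,"wz":0,"dx":0,"dy":0,"dz":0,"claw":1},
  {"wx":0,"wy":0,"wz":0,"dx":0,"dy":0,"dz":0,"claw":1},
  {"wx":0,"wy":0,"wz":0,"dx":0,"dy":0,"dz":0,"claw":1},
  {"wx":0,"wy":0,"wz":0,"dx":0,"dy":0,"dz":0,"claw":1},
  {"wx":0,"wy":0,"wz":0,"dx":0,"dy":0,"dz":0,"claw":1},
])

```text
t: 12.93
ee_pos: [0.5844, 0.1107, 0.2397]
tcp_rot: [-3.015, -0.649, -0.191]
force: [1.0, 0.3, -4.2]
finger_gap: 0.0229
```

```bash
cat > tgt.py <<'E'
from h import *
import sys
Rg=R.from_rotvec([3.07161683e+00,6.56779800e-01,7.15339751e-04]);pg=np.array([.5513,.1288,.0915])
L=float(sys.argv[1]);M=R.from_euler('z',np.radians(24.1))*R.from_euler('y',np.radians(35))
t=pg+M.as_matrix()[:,2]*L
o=observe();print(o['t'],o['ee_pos'].round(4),'d',(t-o['ee_pos']).round(4),'w',(Rg*R.from_rotvec(o['tcp_rot']).inv()).as_rotvec().round(4),'F',o['force'].round(1),'mdir',M.as_matrix()[:,2].round(3),o['dq'].round(2))
E
python3 tgt.py 0.065
```

```text
12.9333 [0.5844 0.1107 0.2397] d [ 0.001   0.0333 -0.0949] w [-0.0767  0.1098 -0.0025] F [ 1.   0.3 -4.2] mdir [0.524 0.234 0.819] [-0.   -0.01 -0.   -0.01  0.   -0.   -0.01]
```

Call:
move_arm([
  {"wx":-0.038,"wy":0.055,"wz":0,"dx":0.0005,"dy":0.0165,"dz":-0.02,"claw":1},
  {"wx":-0.038,"wy":0.055,"wz":-0.002,"dx":0.0005,"dy":0.0165,"dz":-0.03,"claw":1},
  {"wx":0,"wy":0,"wz":0,"dx":0,"dy":0,"dz":-0.025,"claw":1},
  {"wx":0,"wy":0,"wz":0,"dx":0,"dy":0,"dz":0,"claw":1},
  {"wx":0,"wy":0,"wz":0,"dx":0,"dy":0,"dz":0,"claw":1},
])

```text
t: 13.35
ee_pos: [0.585, 0.1442, 0.1642]
tcp_rot: [-3.071, -0.659, 0.003]
force: [0.1, -0.1, -3.2]
finger_gap: 0.0222
```

```bash
python3 tgt.py 0.065
```

```text
13.35 [0.585  0.1442 0.1642] d [ 0.0003 -0.0002 -0.0194] w [-0.0005 -0.0022 -0.0017] F [ 0.1 -0.1 -3.2] mdir [0.524 0.234 0.819] [ 0.01 -0.05 -0.   -0.04 -0.    0.    0.  ]
```

Aligned. I'll go down to the 65 mm standoff, then insert along the mallet's z.

Call:
move_arm([
  {"wx":0,"wy":-0.002,"wz":-0.001,"dx":0.0003,"dy":-0.0002,"dz":-0.0194,"claw":1},
  {"wx":0,"wy":0,"wz":0,"dx":-0.0079,"dy":-0.0035,"dz":-0.0123,"claw":1},
  {"wx":0,"wy":0,"wz":0,"dx":0,"dy":0,"dz":0,"claw":1},
  {"wx":0,"wy":0,"wz":0,"dx":0,"dy":0,"dz":0,"claw":1},
  {"wx":0,"wy":0,"wz":0,"dx":0,"dy":0,"dz":0,"claw":1},
])

```text
t: 13.77
ee_pos: [0.58, 0.1418, 0.1359]
tcp_rot: [-3.071, -0.658, -0.011]
force: [0.2, 0.4, -3.5]
finger_gap: 0.0224
```

```bash
python3 tgt.py 0.05;python3 - <<'E'
from h import *
im,d=get_image('wrist');cv2.imwrite('pics/w12.png',im)
E
python3 tgt.py 0.05
```

```text
13.7667 [0.58   0.1418 0.1359] d [-0.0025 -0.0013 -0.0034] w [-0.0024  0.0065 -0.0005] F [ 0.2  0.4 -3.5] mdir [0.524 0.234 0.819] [-0.01  0.   -0.   -0.01  0.   -0.   -0.  ]
13.8167 [0.58   0.1421 0.1358] d [-0.0025 -0.0016 -0.0034] w [-0.0026  0.0065 -0.001 ] F [ 0.2 -0.3 -3.2] mdir [0.524 0.234 0.819] [-0.01  0.01 -0.   -0.    0.   -0.   -0.  ]
```

View pics/w12.png

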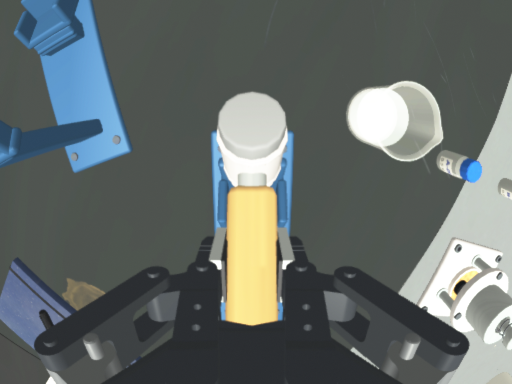

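The wrist view shows the head centred over the pocket (252,150). The black pellet is on the cork in the cup, at about 460,286.

Call:
move_arm([
  {"wx":-0.002,"wy":0.006,"wz":0,"dx":-0.0025,"dy":-0.0014,"dz":-0.0034,"claw":1},
  {"wx":0,"wy":0,"wz":0,"dx":-0.0052,"dy":-0.0023,"dz":-0.0082,"claw":1},
  {"wx":0,"wy":0,"wz":0,"dx":-0.0052,"dy":-0.0023,"dz":-0.0082,"claw":1},
  {"wx":0,"wy":0,"wz":0,"dx":0,"dy":0,"dz":0,"claw":1},
  {"wx":0,"wy":0,"wz":0,"dx":0,"dy":0,"dz":0,"claw":1},
])

```text
t: 14.23
ee_pos: [0.5644, 0.1357, 0.1129]
tcp_rot: [3.071, 0.66, -0.008]
force: [-0.5, 0.4, -3.3]
finger_gap: 0.022
```

```bash
python3 tgt.py 0.03
```

```text
14.2333 [0.5644 0.1357 0.1129] d [0.0026 0.0001 0.0032] w [ 0.0012 -0.0053 -0.0021] F [-0.5  0.4 -3.3] mdir [0.524 0.234 0.819] [-0.   -0.01 -0.01 -0.03  0.    0.    0.  ]
```

Call:
move_arm([
  {"wx":0,"wy":0,"wz":0,"dx":0.0005,"dy":-0.0007,"dz":0,"claw":1},
  {"wx":0,"wy":0,"wz":0,"dx":-0.0026,"dy":-0.0012,"dz":-0.0041,"claw":1},
  {"wx":0,"wy":0,"wz":0,"dx":-0.0026,"dy":-0.0012,"dz":-0.0041,"claw":1},
  {"wx":0,"wy":0,"wz":0,"dx":0,"dy":0,"dz":0,"claw":1},
  {"wx":0,"wy":0,"wz":0,"dx":0,"dy":0,"dz":0,"claw":1},
])

```text
t: 14.65
ee_pos: [0.5604, 0.1329, 0.1053]
tcp_rot: [3.071, 0.66, -0.006]
force: [0.4, -0.5, -3.0]
finger_gap: 0.0224
```

```bash
python3 tgt.py 0.015
```

```text
14.65 [0.5604 0.1329 0.1053] d [-0.0012 -0.0006 -0.0015] w [ 0.0007 -0.004  -0.002 ] F [ 0.4 -0.5 -3. ] mdir [0.524 0.234 0.819] [-0.   -0.   -0.   -0.01 -0.   -0.    0.  ]
```

Right on the line, with no contact force. Down to L = 3 mm.

Call:
move_arm([
  {"wx":0.001,"wy":-0.004,"wz":-0.002,"dx":-0.0012,"dy":-0.0006,"dz":-0.0015,"claw":1},
  {"wx":0,"wy":0,"wz":0,"dx":-0.0026,"dy":-0.0012,"dz":-0.0041,"claw":1},
  {"wx":0,"wy":0,"wz":0,"dx":-0.0026,"dy":-0.0012,"dz":-0.0041,"claw":1},
  {"wx":0,"wy":0,"wz":0,"dx":0,"dy":0,"dz":0,"claw":1},
  {"wx":0,"wy":0,"wz":0,"dx":0,"dy":0,"dz":0,"claw":1},
])

```text
t: 15.07
ee_pos: [0.5554, 0.1304, 0.098]
tcp_rot: [3.072, 0.657, 0.007]
force: [-1.7, -0.6, -1.1]
finger_gap: 0.0221
```

```bash
python3 tgt.py 0.0
```

```text
15.0667 [0.5554 0.1304 0.098 ] d [-0.0041 -0.0016 -0.0065] w [-0.0009  0.004   0.0001] F [-1.7 -0.6 -1.1] mdir [0.524 0.234 0.819] [-0.    0.03  0.01  0.03  0.   -0.    0.  ]
```

Call:
move_arm([
  {"wx":0,"wy":0.003,"wz":0,"dx":-0.002,"dy":-0.0008,"dz":-0.0032,"claw":1},
  {"wx":0,"wy":0,"wz":0,"dx":-0.0021,"dy":-0.0008,"dz":-0.0028,"claw":1},
  {"wx":0,"wy":0,"wz":0,"dx":0,"dy":0,"dz":0,"claw":1},
  {"wx":0,"wy":0,"wz":0,"dx":0,"dy":0,"dz":0,"claw":1},
  {"wx":0,"wy":0,"wz":0,"dx":0,"dy":0,"dz":0,"claw":1},
])

```text
t: 15.48
ee_pos: [0.5513, 0.1287, 0.0913]
tcp_rot: [-3.072, -0.657, -0.001]
force: [0.2, -1.1, 11.4]
finger_gap: 0.0226
```

```bash
python3 tgt.py 0.0
```

```text
15.4833 [0.5513 0.1287 0.0913] d [-0.      0.0001  0.0002] w [-0.0006 -0.0001  0.0002] F [ 0.2 -1.1 11.4] mdir [0.524 0.234 0.819] [-0.  0.  0.  0.  0.  0.  0.]
```

The mallet is seated at the original grasp pose. I'll release and withdraw upward.

Call:
move_arm([
  {"wx":0,"wy":0,"wz":0,"dx":0,"dy":0,"dz":0,"claw":0.2},
  {"wx":0,"wy":0,"wz":0,"dx":0,"dy":0,"dz":0,"claw":0},
  {"wx":0,"wy":0,"wz":0,"dx":0,"dy":0,"dz":0,"claw":-0.5},
  {"wx":0,"wy":0,"wz":0,"dx":0,"dy":0,"dz":0,"claw":-1},
  {"wx":0,"wy":0,"wz":0,"dx":0,"dy":0,"dz":0,"claw":-1},
])

```text
t: 15.9
ee_pos: [0.5503, 0.1286, 0.0898]
tcp_rot: [-3.072, -0.657, 0.003]
force: [0.0, 0.5, -0.3]
finger_gap: 0.0771
```

```bash
python3 tgt.py 0.0; python3 st.py|head -1
```

```text
15.9 [0.5503 0.1286 0.0898] d [0.001  0.0002 0.0017] w [-0.0007 -0.0023 -0.    ] F [ 0.   0.5 -0.3] mdir [0.524 0.234 0.819] [-0. -0.  0. -0. -0.  0. -0.]
15.9 [0.5503 0.1286 0.0898] 0.0770816063974556 F [ 0.   0.5 -0.3] [-0. -0.  0. -0. -0.  0. -0.] [-0.06  0.54 -0.36  1.93  0.28  0.72 -1.73]
```

Call:
move_arm([
  {"wx":0,"wy":0,"wz":0,"dx":0,"dy":0,"dz":0.02,"claw":-1},
  {"wx":0,"wy":0,"wz":0,"dx":0,"dy":0,"dz":0.03,"claw":-1},
  {"wx":0,"wy":0,"wz":0,"dx":0,"dy":0,"dz":0.04,"claw":-1},
  {"wx":0,"wy":0,"wz":0,"dx":0,"dy":0,"dz":0.04,"claw":-1},
  {"wx":0,"wy":0,"wz":0,"dx":0,"dy":0,"dz":0.03,"claw":-1},
])

```text
t: 16.32
ee_pos: [0.5508, 0.129, 0.2531]
tcp_rot: [-3.071, -0.657, -0.002]
force: [0.6, 0.4, 0.5]
finger_gap: 0.0858
```

Call:
move_arm([
  {"wx":0,"wy":0,"wz":0,"dx":0,"dy":-0.02,"dz":0.02,"claw":-1},
  {"wx":0,"wy":0,"wz":0,"dx":0,"dy":-0.03,"dz":0,"claw":-1},
  {"wx":0,"wy":0,"wz":0,"dx":0,"dy":0,"dz":0,"claw":-1},
  {"wx":0,"wy":0,"wz":0,"dx":0,"dy":0,"dz":0,"claw":-1},
  {"wx":0,"wy":0,"wz":0,"dx":0,"dy":0,"dz":0,"claw":-1},
])

```text
t: 16.73
ee_pos: [0.5501, 0.0788, 0.2696]
tcp_rot: [-3.071, -0.656, 0.003]
force: [-1.3, 0.7, 0.2]
finger_gap: 0.0853
```

```bash
python3 - <<'E'
from h import *
o=observe();p,r=o['ee_pos'],o['tcp_rot'];print(o['t'],p)
im,d=get_image('wrist');cv2.imwrite('pics/w13.png',im)
hsv=cv2.cvtColor(im,cv2.COLOR_BGR2HSV);m=cv2.inRange(hsv,(12,100,130),(28,255,255));m[:, :150]=0;m[:,350:]=0
n,l,st,ce=cv2.connectedComponentsWithStats(m);i=1+np.argmax(st[1:,4]);print(st[i],ce[i])
a=np.load('scene0im.npy');im2,d=get_image('scene');x=np.hstack([i[120:230,180:290] for i in (a,im2)]);cv2.imwrite('pics/cmp4.png',cv2.resize(x,None,fx=3.6,fy=3.6,interpolation=cv2.INTER_CUBIC))
E
```

```text
16.7333 [0.55006321 0.0788081  0.26962521]
[ 189  119   32  164 4024] [205.12450298 203.51838966]
```

View pics/w13.png

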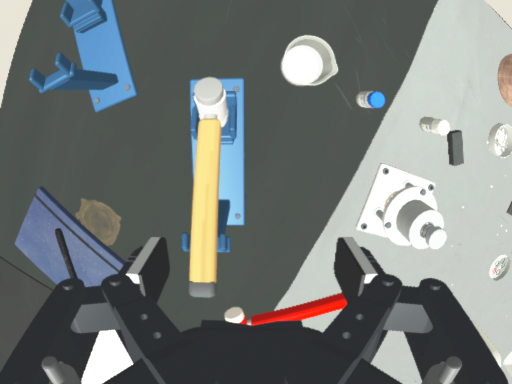

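View pics/cmp4.png

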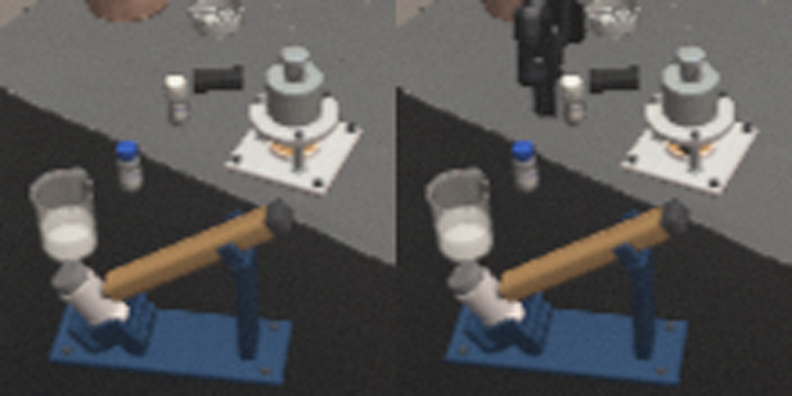

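The before and after views match: mallet seated in the pocket and fork, pin up, glassware where it was, and the dark pellet in the cup.

```bash
python3 -c "
from rig import *
print(observe()['force']); print(close_job())"
```

```text
[ 0.20445136 -0.11673903  0.22923604]
the job is handed in; nothing more can be done
None
```

The pellet is out of the die and in the cup, the mallet is back in its rest, and I handed the job in at about 17 s. `close_job` gives no verdict, so the result below rests on my own checks.

**What I did:** I gripped the mallet at its grip point and lifted it out along its own axis. I crept down until the head touched the cap, with the TCP at about 0.1595 m, then gave two taps. From the TCP heights they reached about 9 mm and 12 mm, short of the 15 mm limit. I then put the mallet back along the same path, released it and backed off.

**Last checks:**
- **Pellet:** scene and wrist views show it dark on the cork, where a disc lying in the cup should appear.
- **Pin:** the cap looks fully up again.
- **Mallet:** it did not slip in the grip. It went back to within 0.3 mm of the pose I gripped it in, and the picture matches the one from the start.
- **Glassware:** the beaker and both vials look unmoved.
- **Robot:** it touches nothing, with force readings near zero.

**Not certain:**
- **Camera disagreement:** over the die, the two fixed cameras differed by up to about 5 mm on where the head was. I shifted it a few millimetres and found the contact height by force.
- **Pin depth and speed:** I only inferred these from the arm's readings, which are taken at the end of each move, so the deepest and fastest moments were not measured. The second tap's true depth could be 1–2 mm more than my figure.

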